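# Load the slotted weights on the loading stand

### The arm

A 7-joint arm with a two-finger parallel gripper is mounted at the origin on a cart in front of the work surface, level with it; the furniture and walls round the work are solid. World frame = base frame: x ahead of the robot, y to its left, z up, the work surface at z = 0. Lengths are in m, angles in degrees, forces in N, time in s.
With the tool pointing down it reaches from about 0.425 to 0.925 m from the base axis. Payload 6.8 kg.
Tool frame: the origin (TCP) lies on the centre line of the jaws, within the pads' length; the fingertips stand ctrl.tip_reach ahead of it and the grasp point (between the pads) lies 5 mm behind it (ctrl.tip_reach is the distance from the TCP to the fingertips, in m); z points along the fingers, y is the direction in which the jaws open and shut (so a half turn about z gives the same grasp; the last joint's range is limited). The gripper opens to 88 mm and grips with 3 to 60 N. Pads are 20 mm wide; open, the fingers measure 115 mm over their backs; the gripper's body (75 mm by 178 mm) begins 61 mm behind the grasp point.
Start: joints at [70.697, 27.33, 1.283, 89.118, -0.659, 63.558, -4.761], TCP at [0.153, -0.657, 0.237] pointing down, gripper open.
Joint ranges: [-169.35, 169.35], [-19.33, 120.38], [-80.79, 83.38], [13.8, 139.57], [-78.32, 258.32], [9.67, 109.79], [-169.56, 169.56]. Speed limits (degrees/s): [136.94, 136.94, 180, 180, 180, 180, 180].

### API

Orientations are given as a 3x3 rotation matrix whose columns are the frame's x, y, z axes.
In Python, from plant import ctrl gives the robot as it stands. Calls block until the motion is done:
- ctrl.movep(position, orientation): joint-space move of the TCP to a pose.
- ctrl.line_to(position, attitude=None, feed=0.15): straight line of the TCP; attitude=None keeps the orientation; feed is the mean speed in m/s.
- ctrl.movej(angles): joint-space move.
- ctrl.open_gripper() and ctrl.clamp(newtons=None): open the fingers fully, or close them until they stop; newtons is the grip in N (None keeps the last).
- ctrl.pause(seconds).
- ctrl.ik(position, orientation): joint angles nearest the present ones, or None.
- ctrl.grab_frame(name): name is "scene" or "side" or "wrist"; returns a dict with "pixels" (384x512x3 uint8, red, green, blue), "depth" (384x512 float32, m along the optical axis (not along the pixel's ray), 0 where there is no reading), "K" (3x3 intrinsics, pixels), "R" (3x3) and "t" (3): a world point X has camera coordinates R X + t. Camera axes: x right, y down, z forward; pixel columns grow to the right and rows downward; lengths in m; the calibration is good to about 2 mm. The wrist camera is an equidistant fisheye: a pixel r from the principal point sees the ray r / f radians off the axis. A picture is of the moment at which its call begins.
A pose or a line that the arm cannot do raises ctrl.IKError and nothing moves.
- ctrl.job_done(): hands the job in, once; it reports no verdict.
Readings, each from a call of its own:
- ctrl.get_clock(): time.
- ctrl.get_q(): joint angles.
- ctrl.get_qvel(): joint speeds.
- ctrl.get_tau(): joint torques, N m.
- ctrl.get_ee_pos(): TCP position.
- ctrl.get_tool_rot(): TCP orientation.
- ctrl.get_force(): force on the tool from outside, world axes, zero at the start.
- ctrl.get_moment(): the same for the moment, N m.
- ctrl.get_grip_width(): finger opening in m.
Only numpy, scipy, OpenCV 4.12 (cv2) and the standard library are available. Lean on these libraries where they do the work, as an engineer would, in place of code of your own. Each camera call takes 0.05 s, during which the arm holds its last target.

### The job

Load both C-shaped weights onto the post of the loading stand, the larger one underneath and the smaller one on top of it: slip each sideways through its gap onto the thin neck below the post's head, then lower it (do not let it drop) over the thick part of the post until it lies flat, the larger on the stand's plate and the smaller on the larger. Turn them so that their gaps face opposite ways, and do not shift or upset the jars and bottles.

Things in the scene. Friction and masses are not known exactly. Their poses are not given: they have to be found in the camera images.
- stand: loading stand, fixed to the bench: grey base 152 x 76 x 22 mm (long side along its x), on it a round steel plate of radius 38 mm, top 40 mm above the bench, and an upright post in the middle. Two upright guide rods, radius 5 mm, 104 mm high, stand on its x axis 62 mm each side of the post, so weights come in, arms pointing, along its +y or -y. Origin: on the post's axis at bench height; z up.
- stand_seat (a point): point on the post's axis at the top of the stand's plate, 40 mm above the bench; from there the thick part of the post, radius 14 mm (top rim bevelled), rises to 80 mm above the bench
- stand_neck (a point): middle of the post's thin neck, 96 mm above the bench: radius 7 mm, from 80 to 112 mm above the bench; above it the black mushroom head, radius 20 mm, from 112 to 127 mm (wider than the weights' bore)
- big_weight: larger weight, disc radius 46 mm, about 0.2 kg, hollow; aluminium C-shaped flat disc 16 mm thick, bore of radius 17 mm, open on one side through a straight gap 20 mm wide; opposite the gap a flat arm, 16 mm wide and thick, runs out to 93 mm from the bore's centre and carries a black upright grip. Origin: bore centre at the underside; z up; +x points out through the gap, -x along the arm to the grip.
- small_weight: the smaller weight, disc radius 38 mm, about 0.14 kg, hollow, otherwise with the same bore, gap, arm and grip as the larger. Origin: bore centre at the underside; z up; +x points out through the gap, -x along the arm to the grip.
- big_weight_centre (a point): centre of the larger weight's bore at its underside
- small_weight_centre (a point): centre of the smaller weight's bore at its underside
- big_weight_grip (a point): middle of the larger weight's black grip: 74 mm from the bore's centre, 30 mm above the underside; the grip is 14 mm wide, 34 mm long (along the arm) and rises from 14 to 46 mm above the underside
- small_weight_grip (a point): middle of the smaller weight's black grip: 74 mm from the bore's centre, 30 mm above the underside; the grip is 14 mm wide, 34 mm long (along the arm) and rises from 14 to 46 mm above the underside
- sample_jar_1: bystander: plastic sample jar with red lid, 48 mm wide, 72 mm high, in front of the racks along the back, whose tubes and tools rise to 240 mm above the bench beyond x = 0.62 m; origin under its centre
- sample_jar_2: bystander: plastic sample jar with blue lid, 48 mm wide, 72 mm high; origin under its centre
- sample_jar_3: bystander: plastic sample jar with white lid, 48 mm wide, 57 mm high; origin under its centre
- reagent_2: bystander: small brown glass bottle with black cap, 49 mm wide, 105 mm high, beside the stand; the white scale near by is 80 mm high (x from 0.50 m, y from -0.23 to 0.02 m), and a second brown bottle (121 mm) and a wash bottle (188 mm) stand farther right; origin under its centre

How it is judged:
By the outcome, as a careful person would: the job done as asked, in the order asked, and still so for the second after the job is handed in, with the robot touching nothing.
It also fails if it takes over 72 s, if anything falls off the work surface, if the arm or the gripper's body presses on something with over 40 N, if the wrist force passes 120 N, or if a joint passes its speed limit or range.

## Working session

There is one attempt and no reset: what is moved stays moved. The work goes in short steps, each a Python script; the robot and the scene stay as the last script left them, time stands still between calls to the robot, and variables do not carry over. Pictures are saved under pics/ and viewed, and the job is handed in when it is done.

```bash
ls; mkdir -p pics; python3 - <<'E'
from plant import ctrl
import cv2,numpy as np
print(ctrl.get_clock(),ctrl.tip_reach,ctrl.get_tool_rot(),ctrl.get_ee_pos())
for n in ["scene","side","wrist"]:
    f=ctrl.grab_frame(n)
    np.savez(f"pics/{n}0.npz",**f)
    cv2.imwrite(f"pics/{n}0.png",cv2.cvtColor(f["pixels"],cv2.COLOR_RGB2BGR))
    print(n,f["K"].tolist(),f["R"].tolist(),f["t"].tolist())
E
```

```text
pics
0.0 0.014 [[ 9.73930692e-01  2.26845096e-01 -5.56334940e-04]
 [ 2.26845724e-01 -9.73929227e-01  1.69630220e-03]
 [-1.57033024e-04 -1.77828297e-03 -9.99998407e-01]] [ 0.15294953 -0.6568616   0.2356994 ]
scene [[479.98631713484144, 0.0, 254.17084297284399], [0.0, 479.98631713484144, 197.89294730570072], [0.0, 0.0, 1.0]] [[-0.7686338822609499, -0.6396878604246344, 0.001181636921353132], [-0.4702953588401391, 0.5638417686123907, -0.6788996504797129], [0.43361760860680626, -0.5223809923737701, -0.7342301194535064]] [0.3438899064385503, 0.3034852509471529, 1.3310841831636016]
side [[490.68388536503943, 0.0, 259.64779800567646], [0.0, 490.68388536503943, 192.25473346650497], [0.0, 0.0, 1.0]] [[0.9832684622023675, -0.18074330077607342, 0.02269340130438338], [-0.06950829426919367, -0.487418317846507, -0.8703975990634791], [0.16837971453230077, 0.8542571291199458, -0.4918262183757283]] [-0.5008407516818894, 0.08476272003377419, 1.7075924205502446]
wrist [[297.3186396354542, 0.0, 255.44709226499938], [0.0, 297.3186396354542, 186.16035042775596], [0.0, 0.0, 1.0]] [[0.22581092707964515, -0.9741677630287664, -0.002568012259137572], [-0.9446584960746075, -0.21961313769205398, 0.2437014475687721], [-0.23797006325480347, -0.052604555207537824, -0.96984690016823]] [-0.6716894629617086, -0.029708020922628548, 0.3908540391221309]
```

View pics/scene0.png

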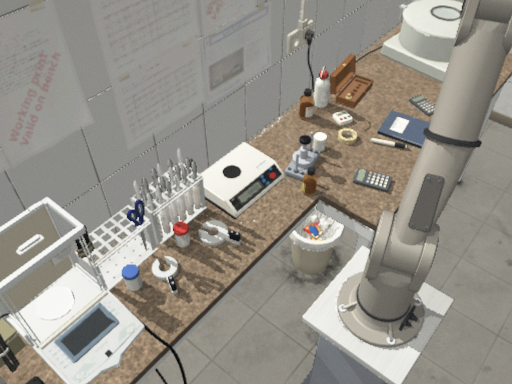

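View pics/side0.png

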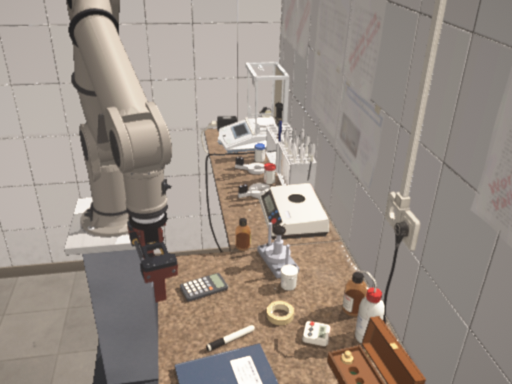

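```bash
cat > h.py <<'E'
import numpy as np,cv2
def load(n): return dict(np.load(f"pics/{n}.npz"))
def back(f,u,v,d=None,z=None):
    K,R,t=f["K"],f["R"],f["t"]
    r=np.array([(u-K[0,2])/K[0,0],(v-K[1,2])/K[1,1],1.])
    c=-R.T@t; w=R.T@r
    if z is not None: s=(z-c[2])/w[2]
    else: s=d if d is not None else f["depth"][int(round(v)),int(round(u))]
    return c+w*s
def cloud(f):
    K,R,t=f["K"],f["R"],f["t"]
    v,u=np.mgrid[:384,:512]; d=f["depth"]
    P=np.stack([(u-K[0,2])/K[0,0]*d,(v-K[1,2])/K[1,1]*d,d],-1)
    P=(P-t)@R
    P[d==0]=np.nan
    return P
def proj(f,X):
    c=f["R"]@np.asarray(X)+f["t"]; p=f["K"]@c; return p[:2]/p[2]
def crop(f,name,u0,v0,w,h,s):
    im=cv2.cvtColor(f["pixels"][v0:v0+h,u0:u0+w],cv2.COLOR_RGB2BGR)
    im=cv2.resize(im,None,fx=s,fy=s,interpolation=cv2.INTER_CUBIC)
    for k in range(0,w,10): cv2.putText(im,str(u0+k),(k*s,8),0,.3,(0,0,255),1); cv2.line(im,(k*s,8),(k*s,14),(0,0,255),1)
    for k in range(0,h,10): cv2.putText(im,str(v0+k),(0,k*s+3),0,.3,(0,0,255),1)
    cv2.imwrite(f"pics/{name}.png",im)
E
python3 - <<'E'
from h import *
f=load("scene0"); crop(f,"c1",110,210,140,100,5); crop(f,"c2",270,120,70,80,7)
g=load("side0"); crop(g,"c3",225,130,110,150,4)
P=cloud(f)
for n,(u,v) in dict(head=(305,142),big=(207,228),biggrip=(234,236),small=(160,262),smgrip=(173,284),red=(181,229),blue=(131,270),reag=(309,173),white=(320,138)).items(): print(n,P[v,u].round(3))
E
```

```text
head [ 0.49 -0.32  0.12]
big [0.557 0.101 0.005]
biggrip [0.452 0.09  0.039]
small [0.577 0.284 0.002]
smgrip [0.466 0.329 0.047]
red [0.57  0.192 0.075]
blue [0.573 0.381 0.073]
reag [ 0.407 -0.23   0.093]
white [ 0.501 -0.437  0.056]
```

View pics/c1.png

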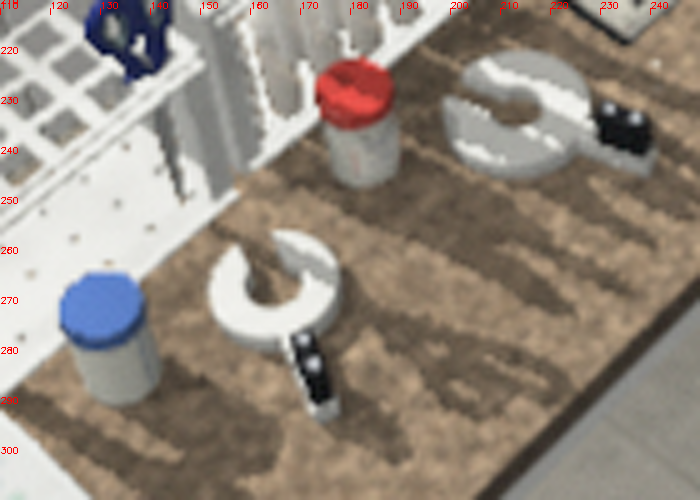

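View pics/c2.png

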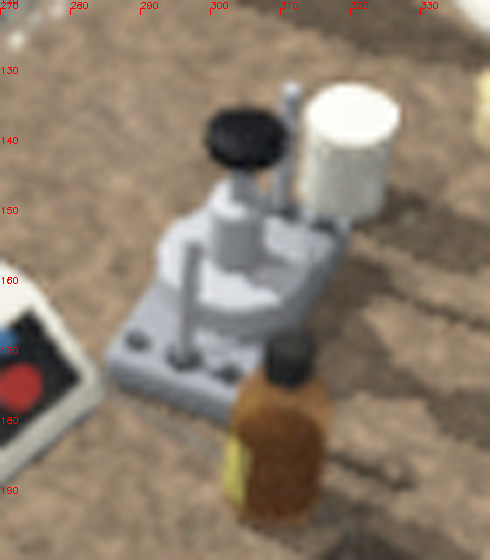

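View pics/c3.png

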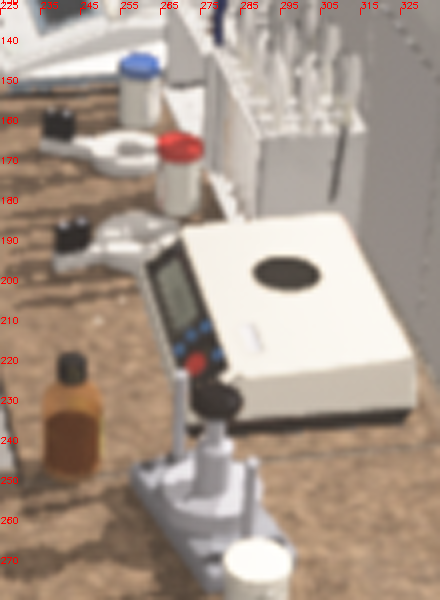

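```bash
python3 - <<'E'
from h import *
f=load("scene0");g=load("side0")
for n,im in (("scene",f),("side",g)):
    P=cloud(im)
    def sel(lo,hi): return P[np.all((P>lo)&(P<hi),-1)]
    for name,c in (("big",(.52,.10)),("small",(.55,.29))):
        q=sel((c[0]-.12,c[1]-.07,.035),(c[0]+.03,c[1]+.07,.06)); print(n,name,"grip",len(q),q.mean(0).round(4), q.max(0).round(3))
        for b in ((.005,.012),(.012,.02)):
            q=sel((c[0]-.12,c[1]-.07,b[0]),(c[0]+.09,c[1]+.07,b[1])); print(b,len(q),q.mean(0).round(4),q.min(0).round(3),q.max(0).round(3))
    q=sel((.4,-.4,.108),(.56,-.25,.2));print("head",len(q),q.mean(0).round(4),q.min(0).round(3),q.max(0).round(3))
    q=sel((.4,-.42,.035),(.56,-.25,.046));print("plate",len(q),q.mean(0).round(4),q.min(0).round(3),q.max(0).round(3))
    q=sel((.4,-.45,.017),(.6,-.2,.026));print("base",len(q),q.min(0).round(3),q.max(0).round(3))
    if len(q): print(cv2.minAreaRect((q[:,:2]*1000).astype(np.float32)))
# rods
for u,v in ((295.5,154),(311,133)): print(back(f,u,v,z=.104),back(f,u,v,z=.126))
for u,v in ((268.5,222),(286.5,245)): print(back(g,u,v,z=.104),back(g,u,v,z=.126))
E
```

```text
scene big grip 66 [0.4546 0.0843 0.0435] [0.473 0.094 0.052]
(0.005, 0.012) 118 [0.4984 0.1059 0.008 ] [0.401 0.03  0.005] [0.601 0.166 0.012]
(0.012, 0.02) 417 [0.5181 0.1025 0.0163] [0.437 0.057 0.012] [0.573 0.148 0.02 ]
scene small grip 61 [0.4775 0.3231 0.0458] [0.497 0.335 0.052]
(0.005, 0.012) 251 [0.5844 0.2908 0.008 ] [0.43  0.22  0.005] [0.64  0.359 0.012]
(0.012, 0.02) 327 [0.5443 0.292  0.0161] [0.459 0.225 0.012] [0.64  0.344 0.02 ]
head 90 [ 0.4964 -0.3281  0.1244] [ 0.479 -0.354  0.111] [ 0.518 -0.312  0.133]
plate 187 [ 0.4925 -0.3275  0.0405] [ 0.461 -0.419  0.035] [ 0.538 -0.266  0.046]
base 231 [ 0.402 -0.448  0.017] [ 0.552 -0.216  0.026]
((488.88189697265625, -317.28936767578125), (99.0277099609375, 244.81021118164062), 19.725679397583008)
side big grip 31 [0.4584 0.0783 0.0407] [0.475 0.09  0.045]
(0.005, 0.012) 99 [0.5127 0.104  0.0091] [0.441 0.061 0.005] [0.588 0.17  0.012]
(0.012, 0.02) 140 [0.5164 0.1055 0.0152] [0.44  0.054 0.012] [0.598 0.17  0.02 ]
side small grip 34 [0.5036 0.3286 0.0427] [0.576 0.36  0.057]
(0.005, 0.012) 97 [0.545  0.2907 0.0085] [0.463 0.222 0.005] [0.639 0.356 0.012]
(0.012, 0.02) 104 [0.5436 0.2899 0.0146] [0.463 0.223 0.012] [0.639 0.36  0.02 ]
head 121 [ 0.4992 -0.3403  0.1208] [ 0.415 -0.355  0.108] [ 0.52  -0.253  0.128]
plate 243 [ 0.4858 -0.3324  0.0392] [ 0.401 -0.4    0.035] [ 0.537 -0.254  0.046]
base 313 [ 0.401 -0.45   0.017] [ 0.599 -0.222  0.026]
((536.5883178710938, -322.371337890625), (196.35556030273438, 226.44627380371094), 25.35970115661621)
[ 0.48882441 -0.26568168  0.104     ] [ 0.47538825 -0.24509007  0.126     ]
[ 0.51220505 -0.38858161  0.104     ] [ 0.49829216 -0.36548406  0.126     ]
[ 0.48526077 -0.2686463   0.104     ] [ 0.47790677 -0.30185566  0.126     ]
[ 0.51259949 -0.39486387  0.104     ] [ 0.50451288 -0.42469095  0.126     ]
```

```bash
cat >> h.py <<'E'
def outline(R,z,yaw,c,zt=0.016):
    a0=np.arcsin(.010/R); a=np.linspace(a0,2*np.pi-a0,80)
    b0=np.arcsin(.010/.017); b=np.linspace(2*np.pi-b0,b0,40)
    p=np.r_[np.c_[R*np.cos(a),R*np.sin(a)],np.c_[.017*np.cos(b),.017*np.sin(b)]]
    p=np.r_[p,p[:1]]
    g=np.array([[-.057,-.007],[-.091,-.007],[-.091,.007],[-.057,.007],[-.057,-.007]])
    C,S=np.cos(yaw),np.sin(yaw); M=np.array([[C,S],[-S,C]])
    return np.c_[p@M+c,np.full(len(p),z+zt)],np.c_[g@M+c,np.full(5,z+.046)]
def overlay(f,name,polys,u0,v0,w,h,s):
    im=cv2.cvtColor(f["pixels"][v0:v0+h,u0:u0+w],cv2.COLOR_RGB2BGR)
    im=cv2.resize(im,None,fx=s,fy=s,interpolation=cv2.INTER_CUBIC)
    for p,col in polys:
        q=np.array([proj(f,x) for x in p]); q=((q-[u0,v0]+.5)*s).astype(np.int32)
        cv2.polylines(im,[q],False,col,1)
    cv2.imwrite(f"pics/{name}.png",im)
def circ(c,r,z):
    a=np.linspace(0,2*np.pi,60); return np.c_[c[0]+r*np.cos(a),c[1]+r*np.sin(a),np.full(60,z)]
E
cat > ov.py <<'E'
from h import *
import sys
f=load("scene0");g=load("side0")
def go(big,small,st,tag):
    pl=[]
    for (x,y,yw),R in ((big,.046),(small,.038)):
        a,b=outline(R,0,np.radians(yw),(x,y)); pl+=[(a,(0,255,0)),(b,(0,255,255))]
    c=np.array(st[:2]);ax=np.array([np.cos(np.radians(st[2])),np.sin(np.radians(st[2]))]);ay=np.array([-ax[1],ax[0]])
    pl+=[(circ(c,.020,.118),(0,255,0)),(circ(c,.038,.04),(0,255,0)),(circ(c,.014,.08),(0,0,255))]
    for s in (-1,1): pl.append((np.array([[*(c+s*.062*ax),.022],[*(c+s*.062*ax),.104]]),(255,0,255)))
    bx=[c+a*.076*ax+b*.038*ay for a,b in ((1,1),(1,-1),(-1,-1),(-1,1),(1,1))]
    pl.append((np.c_[np.array(bx),np.full(5,.022)],(0,255,0)))
    A=[("scene",f,140,210,105,90,5),("scene",f,275,120,60,75,5)]
    ims=[]
    for i,(n,im,*b) in enumerate(A): overlay(im,f"o{tag}_{i}",pl,*b); ims.append(cv2.imread(f"pics/o{tag}_{i}.png"))
    H=max(i.shape[0] for i in ims); ims=[cv2.copyMakeBorder(i,0,H-i.shape[0],0,0,0) for i in ims]
    cv2.imwrite(f"pics/o{tag}.png",np.hstack(ims)[:, :800])
    A=[("side",g,225,150,70,50,6),("side",g,250,210,60,70,6)]; ims=[]
    for i,(n,im,*b) in enumerate(A): overlay(im,f"p{tag}_{i}",pl,*b); ims.append(cv2.imread(f"pics/p{tag}_{i}.png"))
    H=max(i.shape[0] for i in ims); ims=[cv2.copyMakeBorder(i,0,H-i.shape[0],0,0,0) for i in ims]
    cv2.imwrite(f"pics/p{tag}.png",np.hstack(ims))
go(*eval(sys.argv[1]),sys.argv[2])
E
python3 ov.py "(.527,.102,15.7),(.548,.29,-25),(.4997,-.3295,101.6)" a
```

```text
(no output)
```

View pics/oa.png

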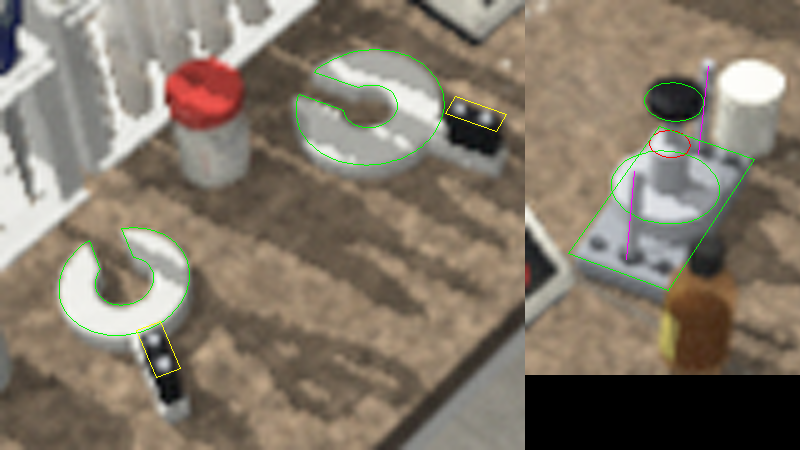

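View pics/pa.png

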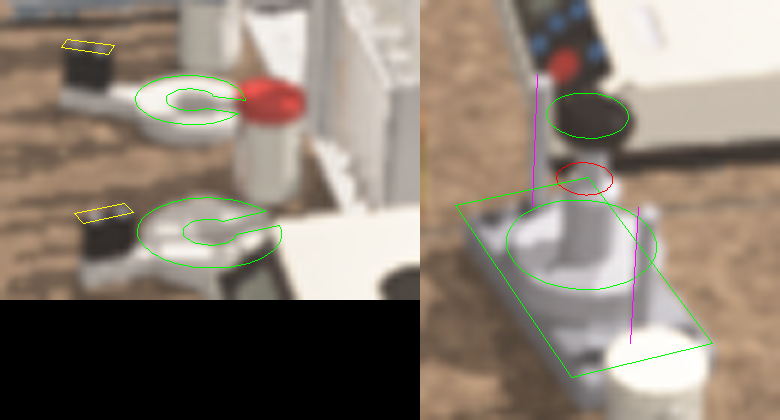

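```bash
cat >> h.py <<'E'
def Rt(deg):
    a=np.radians(deg); x=np.array([np.cos(a),np.sin(a),0]); z=np.array([0,0,-1.]); return np.c_[x,np.cross(z,x),z]
E
python3 - <<'E'
from h import *
from plant import ctrl
def k(p,d):
    q=ctrl.ik(p,Rt(d)); return None if q is None else np.round(q,0)
S=np.array([.4997,-.3295])
def grip(c,yaw,r=.074): a=np.radians(yaw); return np.array(c)-r*np.array([np.cos(a),np.sin(a)])
for nm,c,y in (("big",(.527,.102),15.7),("small",(.548,.29),-25)):
    for o in (0,180):
        print(nm,o,k([*grip(c,y),.03],y+o),k([*grip(c,y),.25],y+o))
for y in (11.6,191.6):
    u=np.array([np.cos(np.radians(y)),np.sin(np.radians(y))])
    for o in (0,180):
        for back_ in (0,.09):
            for z in (.07,.12,.25): print("st",y,o,back_,z,k([*(grip(S,y)-back_*u),z],y+o))
E
```

```text
big 0 [   5.   29.  -28.  125.   26.   32. -116.] [  27.   12.  -49.  114.   10.   59. -102.]
big 180 [ 19.  34. -45. 124.  40.  38.  51.] [ 41.  17. -67. 113.  18.  62.  71.]
small 0 [ -32.   34.  -11.  110.   10.   36. -164.] [ -69.   20.   37.  104.  -14.   61. -142.]
small 180 [-13.  39. -36. 109.  33.  43.  -3.] [  5.  29. -60.  99.  27.  68.   2.]
st 11.6 0 0 0.07 [ 37.  28.  -6. 114.   5.  38. -50.]
st 11.6 0 0 0.12 [ 38.  24.  -7. 112.   4.  44. -50.]
st 11.6 0 0 0.25 [ 38.  15.  -7. 105.   2.  60. -48.]
st 11.6 0 0.09 0.07 [ 44.  25.  -5. 121.   4.  35. -42.]
st 11.6 0 0.09 0.12 [ 45.  20.  -6. 119.   3.  41. -41.]
st 11.6 0 0.09 0.25 [ 45.  10.  -6. 112.   1.  58. -40.]
st 11.6 180 0 0.07 [ 62.  33. -38. 112.  29.  45. 109.]
st 11.6 180 0 0.12 [ 64.  29. -40. 110.  25.  49. 112.]
st 11.6 180 0 0.25 [ 66.  19. -41. 104.  14.  62. 121.]
st 11.6 180 0.09 0.07 [ 70.  29. -38. 119.  27.  41. 116.]
st 11.6 180 0.09 0.12 [ 72.  24. -40. 117.  22.  46. 121.]
st 11.6 180 0.09 0.25 [ 75.  14. -40. 110.  10.  60. 132.]
st 191.6 0 0 0.07 [ 50.  41. -38.  97.  31.  52. 101.]
st 191.6 0 0 0.12 [ 51.  38. -40.  96.  28.  57. 103.]
st 191.6 0 0 0.25 [ 52.  30. -42.  89.  21.  69. 108.]
st 191.6 0 0.09 0.07 [ 43.  47. -38.  86.  32.  58.  98.]
st 191.6 0 0.09 0.12 [ 44.  44. -39.  85.  30.  62. 100.]
st 191.6 0 0.09 0.25 [ 44.  37. -41.  78.  25.  73. 104.]
st 191.6 180 0 0.07 [ 28.  36.  -7.  99.   6.  45. -60.]
st 191.6 180 0 0.12 [ 29.  32.  -7.  97.   5.  50. -59.]
st 191.6 180 0 0.25 [ 29.  25.  -8.  91.   4.  64. -58.]
st 191.6 180 0.09 0.07 [ 24.  42.  -8.  88.   7.  51. -64.]
st 191.6 180 0.09 0.12 [ 25.  38.  -8.  86.   6.  56. -64.]
st 191.6 180 0.09 0.25 [ 25.  32.  -9.  80.   5.  69. -63.]
```

```bash
cat >> h.py <<'E'
def snap(ctrl,n,tag):
    f=ctrl.grab_frame(n); np.savez(f"pics/{n}{tag}.npz",**f)
    cv2.imwrite(f"pics/{n}{tag}.png",cv2.cvtColor(f["pixels"],cv2.COLOR_RGB2BGR)); return f
def fproj(f,X):
    c=f["R"]@np.asarray(X)+f["t"]; r=np.hypot(c[0],c[1]); th=np.arctan2(r,c[2]); 
    return np.array([f["K"][0,2],f["K"][1,2]])+f["K"][0,0]*th*c[:2]/max(r,1e-9)
def fback(f,u,v,z):
    K,R,t=f["K"],f["R"],f["t"]; d=np.array([u-K[0,2],v-K[1,2]])/K[0,0]; th=np.hypot(*d)
    ray=np.r_[d/th*np.sin(th),np.cos(th)]; c=-R.T@t; w=R.T@ray; return c+w*(z-c[2])/w[2]
def foverlay(f,name,polys,u0=0,v0=0,w=512,h=384,s=1):
    im=cv2.cvtColor(f["pixels"][v0:v0+h,u0:u0+w],cv2.COLOR_RGB2BGR)
    im=cv2.resize(im,None,fx=s,fy=s,interpolation=cv2.INTER_CUBIC)
    for p,col in polys:
        q=np.array([fproj(f,x) for x in p]); q=((q-[u0,v0]+.5)*s).astype(np.int32)
        cv2.polylines(im,[q],False,col,1)
    cv2.imwrite(f"pics/{name}.png",im)
E
python3 - <<'E'
from h import *
from plant import ctrl
y=np.radians(15.7); g=np.array([.527,.102])-.074*np.array([np.cos(y),np.sin(y)])
ctrl.movep([*g,.19],Rt(15.7))
f=snap(ctrl,"wrist","1"); print(ctrl.get_clock(),ctrl.get_ee_pos(),ctrl.get_q())
a,b=outline(.046,0,y,(.527,.102)); foverlay(f,"w1",[(a,(0,255,0)),(b,(0,255,255))])
E
```

```text
3.0167 [0.45603207 0.08131573 0.18995695] [  23.19432354   16.20373249  -46.9937851   117.50478317   14.96300533
   52.24758458 -106.30708554]
```

View pics/w1.png

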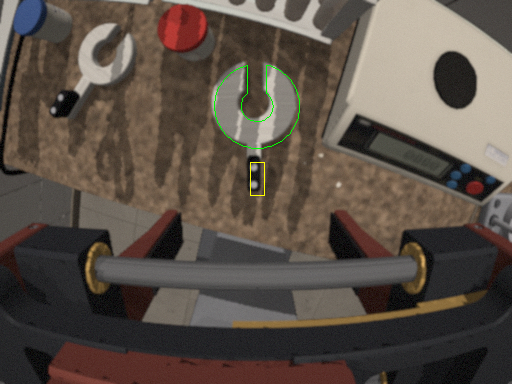

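```bash
python3 - <<'E'
from h import *
f=load("wrist1")
def ov(x,y,yw,n):
    a,b=outline(.046,0,np.radians(yw),(x,y)); foverlay(f,n,[(a,(0,255,0)),(b,(0,255,255))],200,50,110,160,5 and 4)
ov(.527,.102,15.7,"w1a"); ov(.526,.103,17.0,"w1b")
cv2.imwrite("pics/w1c.png",np.hstack([cv2.imread("pics/w1a.png")[:600,:400],cv2.imread("pics/w1b.png")[:600,:400]]))
E
```

```text
(no output)
```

View pics/w1c.png

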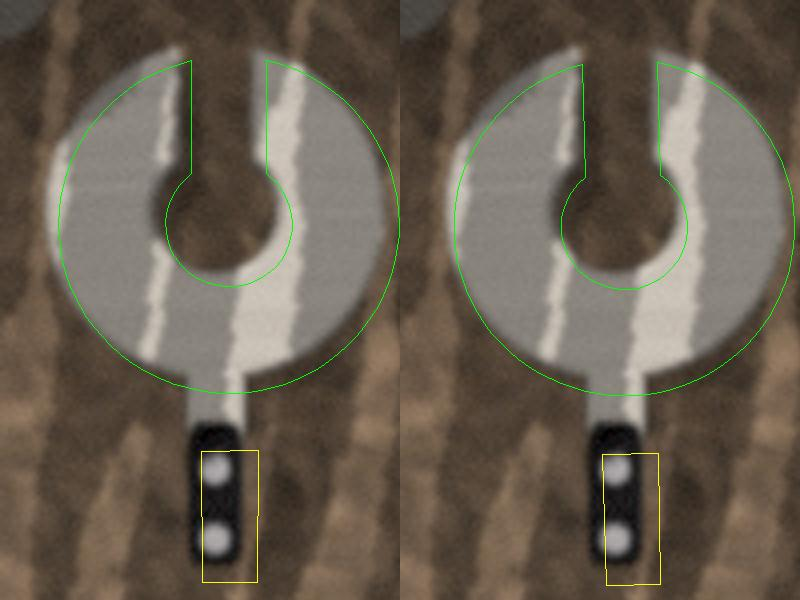

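```bash
python3 - <<'E'
from h import *
f=load("wrist1")
def ov(x,y,yw,n):
    a,b=outline(.046,0,np.radians(yw),(x,y)); foverlay(f,n,[(a,(0,255,0)),(b,(0,255,255))],200,50,100,150,4)
ov(.530,.1055,15.7,"w1a"); ov(.530,.1055,14.7,"w1b")
cv2.imwrite("pics/w1c.png",np.hstack([cv2.imread("pics/w1a.png")[:600,:400],cv2.imread("pics/w1b.png")[:600,:400]]))
E
```

```text
(no output)
```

View pics/w1c.png

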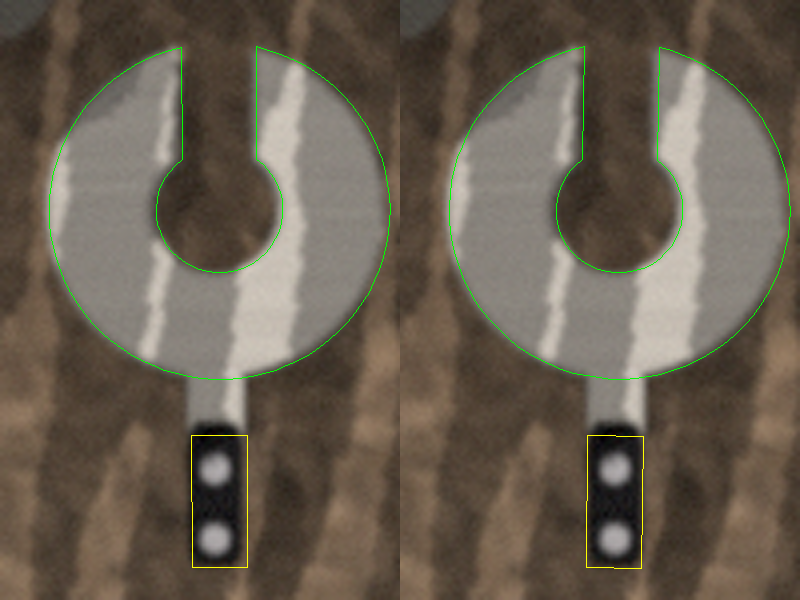

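```bash
python3 - <<'E'
from h import *
from plant import ctrl
yw=15.3;y=np.radians(yw); u=np.array([np.cos(y),np.sin(y)]); g=np.array([.530-.0003,.1055])-.074*u
ctrl.movep([*g,.10],Rt(yw)); 
ctrl.line_to([*g,.031],feed=.12); print(ctrl.get_ee_pos(),ctrl.get_force())
ctrl.clamp(50); print(ctrl.get_grip_width(),ctrl.get_force())
ctrl.line_to([*g,.09],feed=.1); ctrl.line_to([*g,.20],feed=.2)
print(ctrl.get_clock(),ctrl.get_ee_pos(),ctrl.get_force(),ctrl.get_moment(),ctrl.get_grip_width())
f=snap(ctrl,"wrist","2"); z=.2-.031
a,b=outline(.046,z,y,(.5297,.1055)); foverlay(f,"w2",[(a,(0,255,0)),(b,(0,255,255))])
snap(ctrl,"side","2")
E
```

```text
[0.45905004 0.0861741  0.03183228] [0.11846746 0.70080052 0.50351286]
0.013993732697351133 [-0.11817984 -0.18976187 -0.21171335]
6.7583 [0.45751946 0.08547999 0.19886623] [-0.47085305 -0.44408285 -3.72944568] [-0.03435403  0.14835057 -0.00715455] 0.013484733327124231
```

View pics/w2.png

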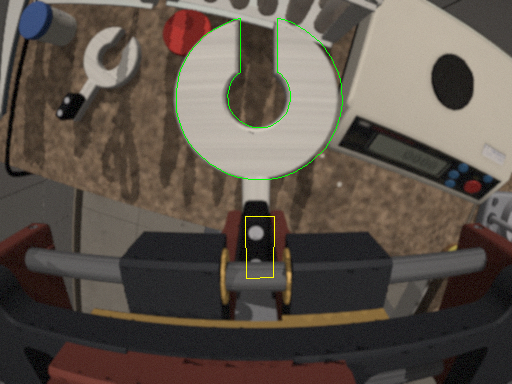

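View pics/side2.png

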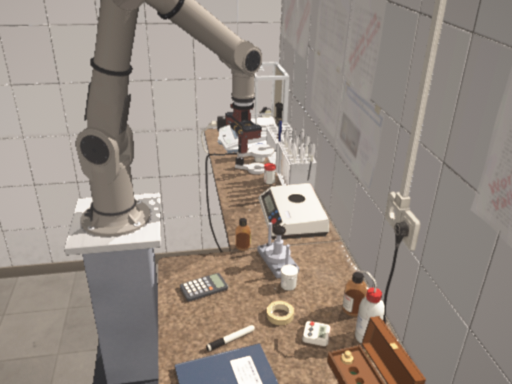

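```bash
cat >> h.py <<'E'
def fcloud(f):
    K,R,t=f["K"],f["R"],f["t"]; v,u=np.mgrid[:384,:512]; dx=(u-K[0,2])/K[0,0]; dy=(v-K[1,2])/K[0,0]; th=np.hypot(dx,dy)+1e-9
    d=f["depth"]; rr=d*np.tan(np.minimum(th,1.5)); P=np.stack([dx/th*rr,dy/th*rr,d],-1); P=(P-t)@R; P[(d==0)|(th>1.4)]=np.nan; return P
def tilt(f,c,yw,R,z):
    """plane of disc top: slopes along gap dir and lateral; mean z"""
    P=fcloud(f); u=np.array([np.cos(np.radians(yw)),np.sin(np.radians(yw))]); w=np.array([-u[1],u[0]])
    d=P[...,:2]-c; r=np.hypot(d[...,0],d[...,1]); m=(r>.021)&(r<R-.004)&(abs(P[...,2]-z)<.012)
    q=P[m]; a=(q[:,:2]-c)@u; b=(q[:,:2]-c)@w
    s,*_=np.linalg.lstsq(np.c_[a,b,np.ones(len(a))],q[:,2],rcond=None); return m.sum(),np.degrees(s[:2]),s[2]
E
python3 - <<'E'
from h import *
f=load("wrist2"); print(tilt(f,np.array([.5285,.1055]),15.3,.046,.168+.016))
a,b=outline(.046,.168,np.radians(15.3),(.528,.105)); foverlay(f,"w2a",[(a,(0,255,0)),(b,(0,255,255))],160,10,200,290,2)
E
```

```text
(np.int64(11921), array([-0.41997363,  0.02722704]), np.float64(0.18435225630835192))
```

View pics/w2a.png

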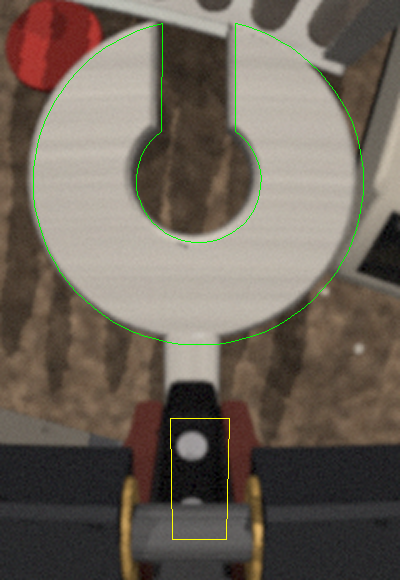

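```bash
python3 - <<'E'
from h import *
from plant import ctrl
yw=11.6;y=np.radians(yw); u=np.array([np.cos(y),np.sin(y)]); S=np.array([.5005,-.3295])
g=S-(.074+.085)*u
print(g,np.linalg.norm(g))
ctrl.movep([*g,.20],Rt(yw)); 
ctrl.line_to([*g,.150],feed=.15); ctrl.pause(.2)
print(ctrl.get_clock(),ctrl.get_ee_pos(),ctrl.get_tool_rot().round(4).tolist(),ctrl.get_force())
f=snap(ctrl,"wrist","3")
snap(ctrl,"side","3")
E
```

```text
[ 0.34474754 -0.36147139] 0.49951219054655044
9.2333 [ 0.34550279 -0.361865    0.15104508] [[0.9795, 0.2013, 0.0014], [0.2013, -0.9795, -0.0014], [0.0011, 0.0017, -1.0]] [ 0.74460841 -0.17019487 -2.27281338]
```

View pics/wrist3.png

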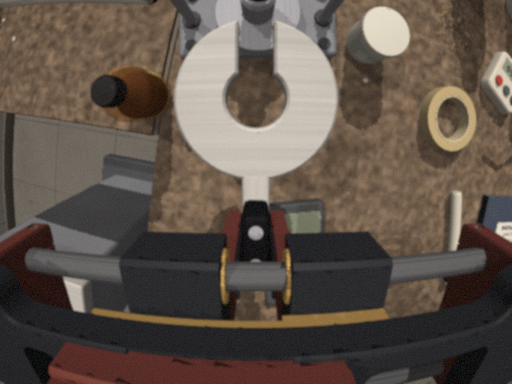

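View pics/side3.png

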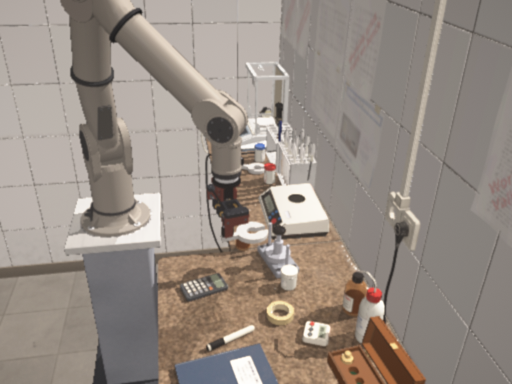

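```bash
cat >> h.py <<'E'
def standpolys(st):
    c=np.array(st[:2]);ax=np.array([np.cos(np.radians(st[2])),np.sin(np.radians(st[2]))]);ay=np.array([-ax[1],ax[0]])
    pl=[(circ(c,.020,.118),(0,255,0)),(circ(c,.007,.112),(0,255,255)),(circ(c,.038,.04),(0,255,0)),(circ(c,.014,.08),(0,0,255)),(circ(c,.014,.041),(0,0,255))]
    for s in (-1,1):
        for e in (-.005,.005):
            pl.append((np.array([[*(c+(s*.062+e)*ax),.022],[*(c+(s*.062+e)*ax),.104]]),(255,0,255)))
    bx=[c+a*.076*ax+b*.038*ay for a,b in ((1,1),(1,-1),(-1,-1),(-1,1),(1,1))]
    pl.append((np.c_[np.array(bx),np.full(5,.022)],(0,255,0))); return pl
E
python3 - <<'E'
from h import *
f=load("wrist3")
T=np.array([.3455,-.3619]); u=np.array([.9795,.2013]); w=np.array([-.2013,.9795])
for n,st in (("a",(.5005,-.3295,101.6)),):
    a,b=outline(.046,.120,np.radians(11.6),T+.0731*u+.0012*w)
    foverlay(f,"w3"+n,standpolys(st)+[(a,(255,255,0))],160,0,200,145,4)
E
```

```text
(no output)
```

View pics/w3a.png

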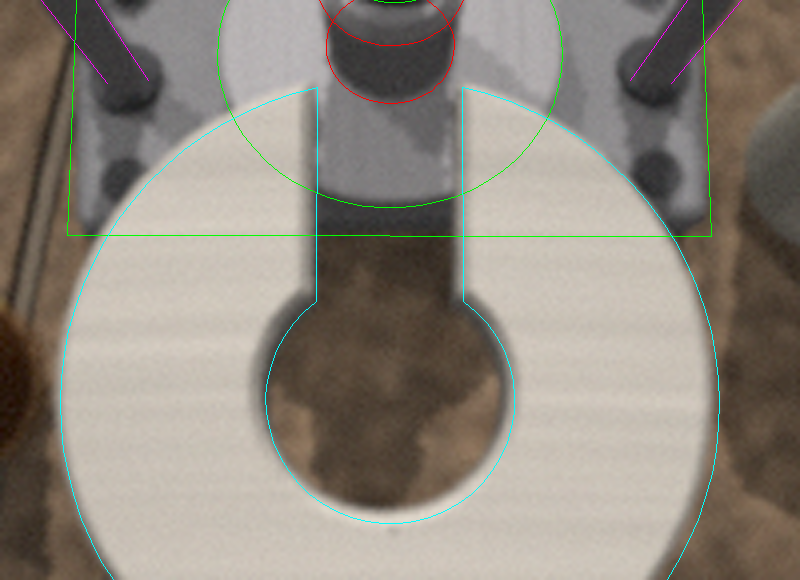

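```bash
python3 - <<'E'
from h import *
from plant import ctrl
yw=12.2;y=np.radians(yw); u=np.array([np.cos(y),np.sin(y)]);w=np.array([-u[1],u[0]]); S=np.array([.5025,-.329])
def tgt(d,lat=-.0015): return S-(.074+d)*u+lat*w
ctrl.line_to([*tgt(.085),.119],Rt(yw),feed=.12)
ctrl.line_to([*tgt(.058),.119],feed=.08); ctrl.pause(.2)
print(ctrl.get_clock(),tgt(.058),ctrl.get_ee_pos(),ctrl.get_tool_rot().round(4).tolist(),ctrl.get_force())
f=snap(ctrl,"wrist","4")
g=snap(ctrl,"side","4"); s=snap(ctrl,"scene","4")
T=ctrl.get_ee_pos()
a,b=outline(.046,T[2]-.031,y,T[:2]+.074*u+.0015*w)
foverlay(f,"w4",standpolys((*S,102.2))+[(a,(255,255,0))],160,0,200,145,4)
crop(g,"s4",220,180,100,100,6)
crop(s,"sc4",270,110,100,90,6)
E
```

```text
10.4333 [ 0.37379809 -0.358361  ] [ 0.37333215 -0.35850247  0.11891264] [[0.9775, 0.2108, -0.0005], [0.2108, -0.9775, 0.0], [-0.0004, -0.0001, -1.0]] [ 0.42841751 -0.12464606 -3.09553608]
```

View pics/w4.png

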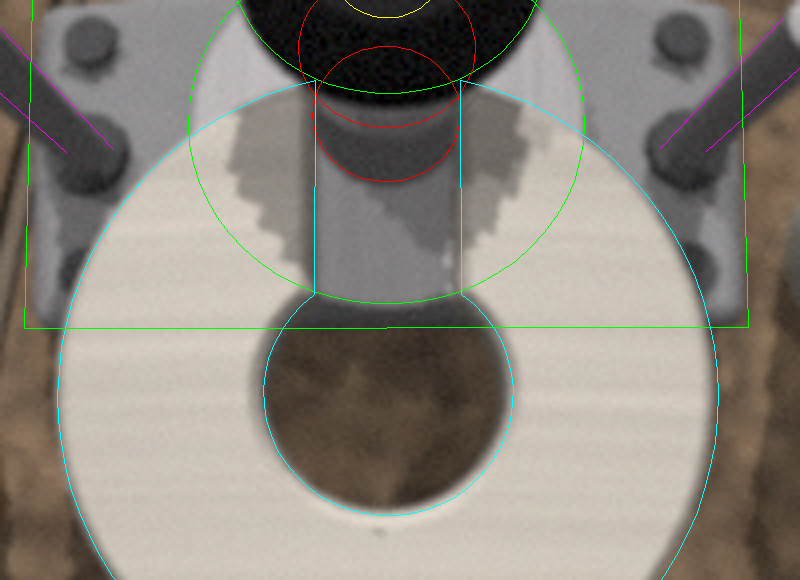

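View pics/s4.png

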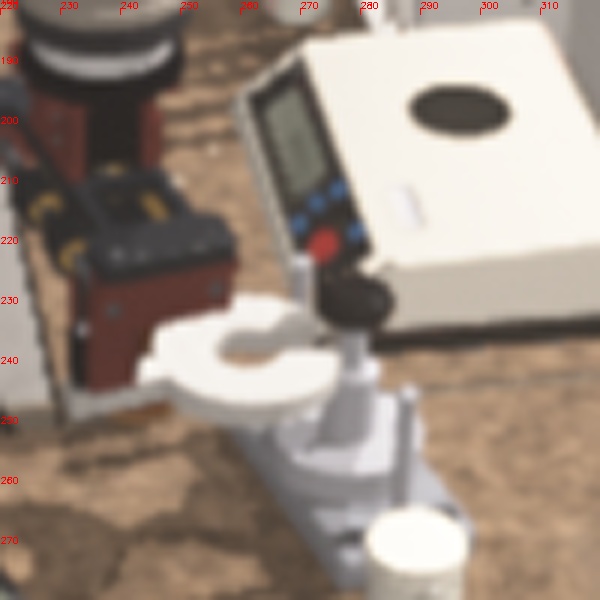

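View pics/sc4.png

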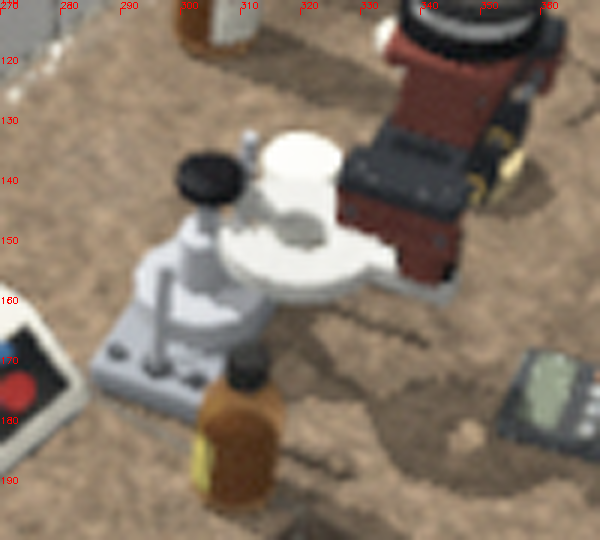

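```bash
python3 - <<'E'
from h import *
f=load("wrist4")
im=f["pixels"]
for r in (30,50,60,70,90,95,100):
    print(r,[int(x) for x in im[r,215:295].mean(-1)])
c=cv2.resize(cv2.cvtColor(im[10:84,210:306],cv2.COLOR_RGB2BGR),None,fx=8,fy=8,interpolation=cv2.INTER_NEAREST); cv2.imwrite("pics/w4z.png",c)
E
```

```text
30 [201, 203, 198, 192, 173, 150, 139, 138, 134, 137, 136, 134, 135, 136, 137, 138, 136, 134, 134, 131, 110, 95, 90, 74, 63, 63, 61, 64, 72, 84, 89, 88, 83, 91, 83, 75, 77, 78, 74, 78, 77, 75, 78, 80, 78, 76, 73, 78, 75, 81, 73, 78, 80, 79, 76, 73, 64, 64, 66, 77, 85, 92, 97, 104, 105, 106, 106, 105, 103, 107, 107, 106, 105, 112, 130, 150, 161, 166, 168, 169]
50 [199, 199, 199, 199, 200, 189, 178, 169, 159, 153, 144, 140, 138, 139, 137, 144, 141, 141, 140, 133, 118, 99, 92, 94, 110, 124, 127, 130, 131, 130, 123, 127, 127, 122, 124, 129, 129, 123, 122, 117, 111, 103, 102, 104, 103, 103, 104, 105, 102, 104, 102, 104, 99, 101, 101, 98, 98, 93, 88, 100, 112, 123, 128, 131, 137, 134, 137, 137, 134, 148, 173, 190, 190, 189, 194, 197, 195, 198, 196, 196]
60 [197, 198, 196, 198, 198, 201, 199, 198, 201, 198, 199, 201, 199, 198, 194, 175, 153, 140, 131, 126, 111, 105, 92, 92, 107, 123, 125, 129, 130, 130, 128, 127, 126, 127, 125, 128, 127, 129, 128, 127, 126, 127, 124, 127, 127, 128, 127, 127, 117, 107, 101, 101, 103, 101, 102, 99, 111, 120, 110, 105, 117, 126, 135, 148, 177, 193, 197, 199, 1
[... 794 characters left out ...]
, 194, 195]
95 [190, 190, 193, 190, 193, 192, 180, 163, 140, 128, 100, 72, 65, 60, 54, 67, 63, 64, 65, 67, 68, 66, 58, 60, 58, 51, 56, 55, 59, 58, 61, 70, 79, 76, 74, 72, 70, 62, 64, 55, 53, 61, 54, 51, 53, 51, 54, 53, 55, 54, 58, 51, 54, 52, 50, 47, 50, 47, 52, 54, 54, 57, 57, 60, 62, 60, 58, 58, 64, 72, 83, 107, 136, 151, 168, 182, 194, 191, 193, 193]
100 [197, 199, 198, 194, 200, 198, 192, 164, 155, 138, 110, 77, 64, 60, 62, 59, 62, 60, 59, 56, 56, 56, 56, 58, 59, 64, 64, 71, 71, 70, 75, 76, 72, 73, 68, 72, 67, 61, 62, 65, 59, 66, 59, 70, 69, 73, 72, 69, 69, 64, 68, 69, 67, 57, 53, 52, 45, 43, 42, 48, 49, 49, 55, 63, 59, 61, 65, 60, 62, 68, 79, 110, 144, 165, 174, 190, 199, 202, 200, 201]
```

View pics/w4z.png

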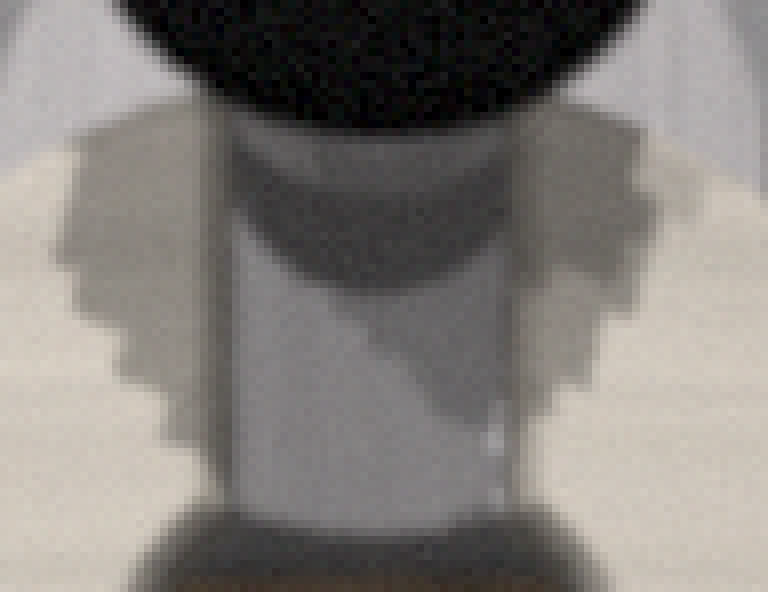

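```bash
python3 - <<'E'
from h import *
from plant import ctrl
yw=12.4;y=np.radians(yw); u=np.array([np.cos(y),np.sin(y)]);w=np.array([-u[1],u[0]]); S=np.array([.5025,-.329])
def tgt(d,lat=-.0028): return S-(.0745+d)*u+lat*w
ctrl.line_to([*tgt(.058),.119],Rt(yw),feed=.05)
f0=ctrl.get_force()
for d in (.045,.03,.015,0):
    ctrl.line_to([*tgt(d),.119],feed=.06); df=ctrl.get_force()-f0; print(d,df.round(2),ctrl.get_moment().round(3))
    if np.linalg.norm(df)>5: break
ctrl.pause(.1)
print(ctrl.get_clock(),tgt(0),ctrl.get_ee_pos())
f=snap(ctrl,"wrist","5"); g=snap(ctrl,"side","5"); s=snap(ctrl,"scene","5")
T=ctrl.get_ee_pos()
a,b=outline(.046,T[2]-.031,y,T[:2]+.0745*u+.002*w)
foverlay(f,"w5",standpolys((*(S-.0007*w),102.2))+[(a,(255,255,0))],160,0,200,145,4)
crop(g,"s5",220,200,100,80,6)
crop(s,"sc5",270,110,100,90,6)
E
```

```text
0.045 [0.21 0.18 0.22] [-0.035  0.16   0.023]
0.03 [ 0.6  -0.41  0.77] [-0.034  0.149 -0.024]
0.015 [-0.69 -0.11 -0.26] [-0.016  0.159 -0.012]
0 [-0.57 -0.6   0.15] [-0.071  0.136  0.002]
12.5 [ 0.43033917 -0.34773246] [ 0.43013883 -0.3477458   0.11890677]
```

View pics/w5.png

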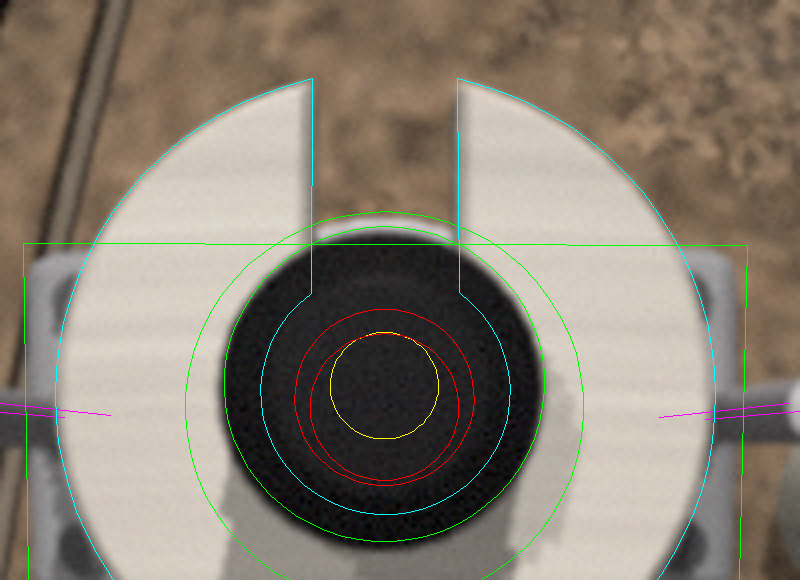

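View pics/s5.png

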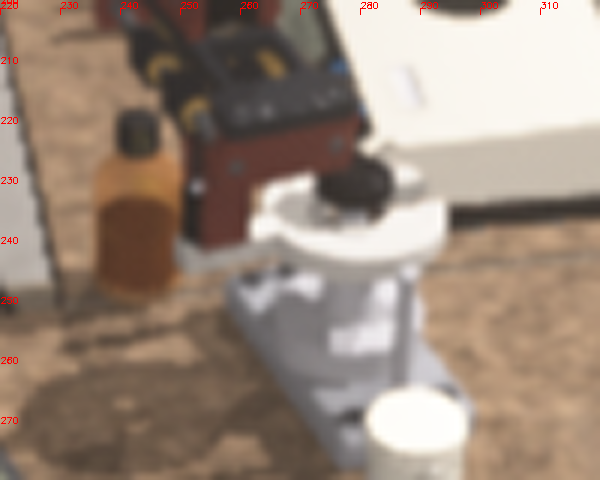

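View pics/sc5.png

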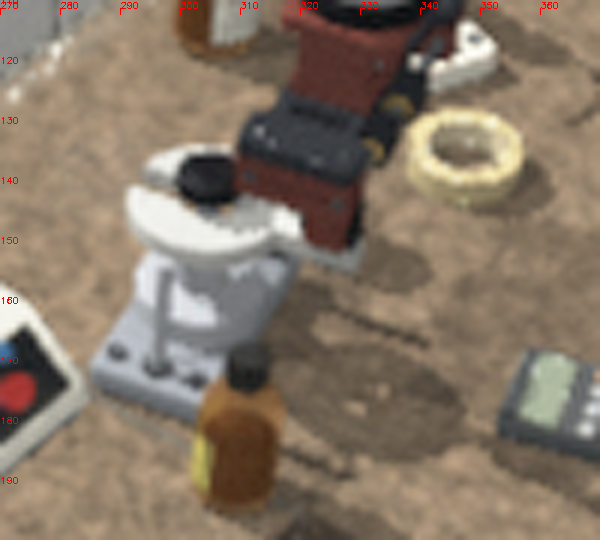

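```bash
python3 - <<'E'
from h import *
from plant import ctrl
yw=12.4;y=np.radians(yw); u=np.array([np.cos(y),np.sin(y)]);w=np.array([-u[1],u[0]]); S=np.array([.5025,-.329])
p=S-(.0745+.0003)*u-.0026*w
f0=ctrl.get_force()
for z in (.114,.110,.107,.104,.100,.092,.084,.078,.075):
    ctrl.line_to([*p,z],feed=.05); F=ctrl.get_force(); df=F-f0; e=ctrl.get_ee_pos()
    print(z,e[2].round(4),(df[:2]@u).round(2),(df[:2]@w).round(2),df[2].round(2),ctrl.get_moment().round(3))
    if np.linalg.norm(df)>6: print("stop");break
print(ctrl.get_clock(),p,ctrl.get_ee_pos())
f=snap(ctrl,"wrist","6"); g=snap(ctrl,"side","6")
crop(g,"s6",220,200,100,80,6)
E
```

```text
0.114 0.1135 -0.52 0.05 0.67 [0.027 0.118 0.035]
0.11 0.1097 -0.91 -0.83 0.46 [0.014 0.073 0.007]
0.107 0.1068 0.19 0.27 -0.46 [-0.036  0.071  0.002]
0.104 0.1038 -0.04 -0.75 -0.26 [-0.037  0.138 -0.   ]
0.1 0.0997 0.16 -0.74 0.79 [0.032 0.115 0.02 ]
0.092 0.0915 0.22 -1.11 0.58 [-0.015  0.114  0.063]
0.084 0.0835 -0.53 -0.69 -0.79 [ 0.     0.109 -0.041]
0.078 0.0776 0.33 -0.4 -1.07 [-0.078  0.149 -0.025]
0.075 0.0749 0.11 0.06 -0.35 [-0.043  0.126  0.016]
15.0333 [ 0.43000323 -0.34760155] [ 0.42992019 -0.34752408  0.07486117]
```

View pics/s6.png

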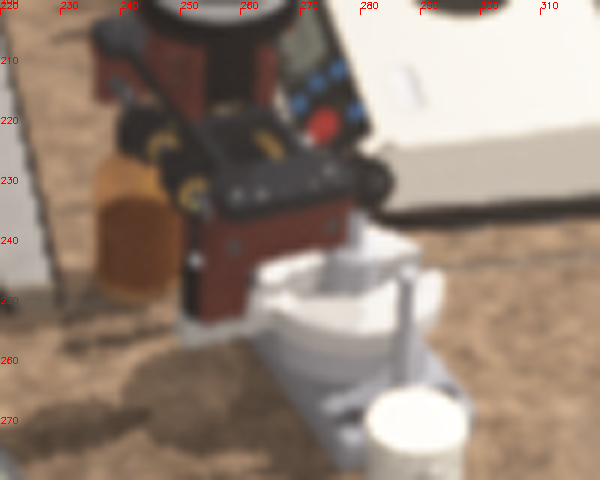

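```bash
python3 - <<'E'
from h import *
from plant import ctrl
yw=12.4;y=np.radians(yw); u=np.array([np.cos(y),np.sin(y)]);w=np.array([-u[1],u[0]]); S=np.array([.5025,-.329])
p=S-(.0745+.0003)*u-.0026*w
f0=np.mean([ctrl.get_force() for _ in range(1)],0)
z=.075
while z>.0685:
    z-=.0006; ctrl.line_to([*p,z],feed=.02); F=ctrl.get_force(); e=ctrl.get_ee_pos()
    print(round(z,4),e[2].round(4),F.round(2),ctrl.get_moment().round(3))
    if F[2]>1.5: break
print(ctrl.get_clock())
f=snap(ctrl,"wrist","7"); T=ctrl.get_ee_pos(); print(tilt(f,T[:2]+.0743*u+.002*w,yw,.046,T[2]-.015))
E
```

```text
0.0744 0.0744 [ 0.71  0.18 -0.53] [-0.032  0.053 -0.059]
0.0738 0.0738 [ 0.12  0.79 -1.89] [-0.091  0.055 -0.011]
0.0732 0.0731 [ 0.01 -0.2  -2.52] [-0.048  0.115  0.   ]
0.0726 0.0726 [-0.35 -0.82 -2.69] [ 0.005  0.102 -0.074]
0.072 0.072 [ 0.74  0.31 -2.23] [-0.057  0.127 -0.026]
0.0714 0.0713 [-0.06 -0.4  -2.35] [0.02  0.053 0.014]
0.0708 0.071 [-0.66  0.42  1.36] [ 0.06   0.203 -0.001]
0.0702 0.0709 [-2.77  1.69  7.28] [ 0.414  0.448 -0.003]
17.1333
(np.int64(6289), array([-0.00663266,  0.07010325]), np.float64(0.05676172123459198))
```

```bash
python3 - <<'E'
from h import *
from plant import ctrl
yw=12.4;y=np.radians(yw); u=np.array([np.cos(y),np.sin(y)]);w=np.array([-u[1],u[0]]); S=np.array([.5025,-.329])
p=S-(.0745+.0003)*u-.0026*w
ctrl.line_to([*p,.0709],feed=.02); print(ctrl.get_force())
ctrl.open_gripper(); print(ctrl.get_grip_width(),ctrl.get_force())
ctrl.line_to([*p,.13],feed=.15); ctrl.line_to([*p,.25],feed=.3)
print(ctrl.get_clock())
f=snap(ctrl,"wrist","8")
T=ctrl.get_ee_pos(); a,b=outline(.046,.04,y,T[:2]+.0743*u+.002*w); foverlay(f,"w8",[(a,(0,255,0))])
for nm in ("scene",): s=snap(ctrl,nm,"8"); crop(s,"sc8",270,110,100,90,6)
# small ik
c,yy=(.548,.29),-25
uu=np.array([np.cos(np.radians(yy)),np.sin(np.radians(yy))]); c=np.array(c)+[.003,.0]
print(ctrl.ik([*(c-.074*uu),.19],Rt(yy+180)))
E
```

```text
[-1.45936005  1.26878292  2.65768581]
0.08800973585365136 [ 0.01638425 -0.92233867 -0.45902782]
19.7333
[ 11.00391399  42.71564577 -74.82576193 101.76797418  43.78539691
  71.11440912 -10.97136638]
```

View pics/w8.png

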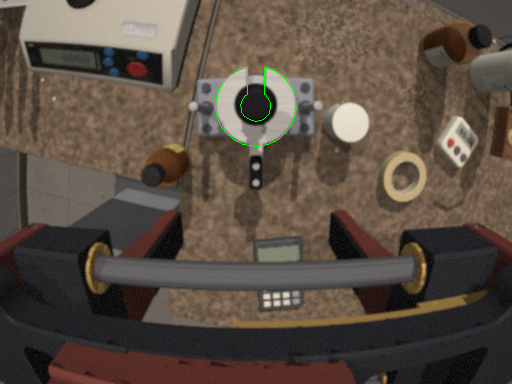

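View pics/sc8.png

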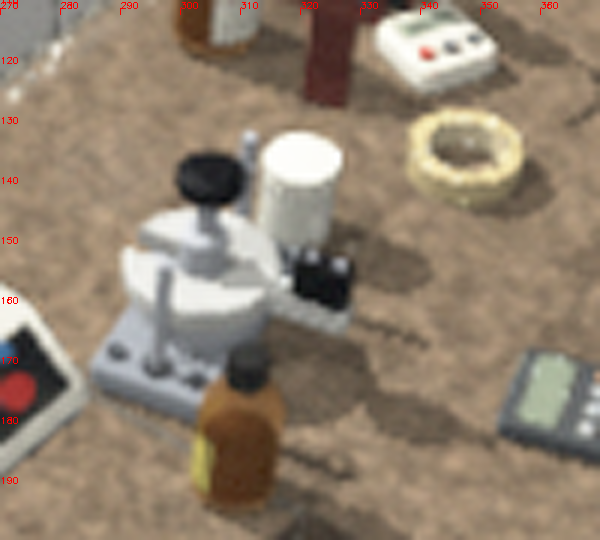

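```bash
python3 - <<'E'
from h import *
f=load("wrist1"); s=load("scene0")
def ov(x,y,yw,n):
    a,b=outline(.038,0,np.radians(yw),(x,y)); foverlay(f,n,[(a,(0,255,0)),(b,(0,255,255))],40,10,100,115,4)
ov(.551,.293,-26,"w1d"); ov(.551,.293,-28,"w1e")
cv2.imwrite("pics/w1f.png",np.hstack([cv2.imread("pics/w1d.png"),cv2.imread("pics/w1e.png")]))
E
```

```text
(no output)
```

View pics/w1f.png

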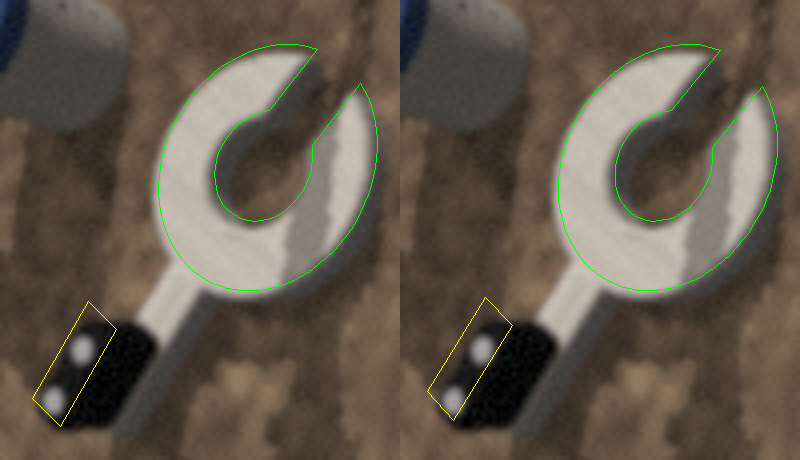

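```bash
python3 - <<'E'
from h import *
from plant import ctrl
yw=-25.7; u=np.array([np.cos(np.radians(yw)),np.sin(np.radians(yw))]); c=np.array([.549,.292]); g=c-.074*u
print(g)
ctrl.movej([5,29,-57,99,27,68,2]); print(ctrl.get_clock(),ctrl.get_ee_pos())
print(np.round(ctrl.ik([*g,.17],Rt(yw+180)),1),np.round(ctrl.ik([*g,.031],Rt(yw+180)),1))
ctrl.movep([*g,.17],Rt(yw+180)); print(ctrl.get_clock(),ctrl.get_ee_pos())
f=snap(ctrl,"wrist","9")
a,b=outline(.038,0,np.radians(yw),c); foverlay(f,"w9",[(a,(0,255,0)),(b,(0,255,255))])
foverlay(f,"w9z",[(a,(0,255,0)),(b,(0,255,255))],180,130,160,180,4)
cv2.imwrite("pics/w9z.png",cv2.imread("pics/w9z.png")[:600])
E
```

```text
[0.4823203  0.32409077]
22.1333 [0.50049108 0.29113705 0.23859031]
[  0.7  33.3 -55.4 103.3  31.3  60.3  -2.2] [ -5.5  42.9 -47.  108.   42.   48.1 -10.3]
22.5417 [0.48251318 0.32340393 0.17002313]
```

View pics/w9.png

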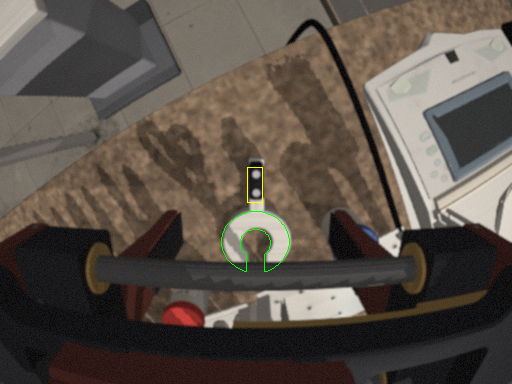

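View pics/w9z.png

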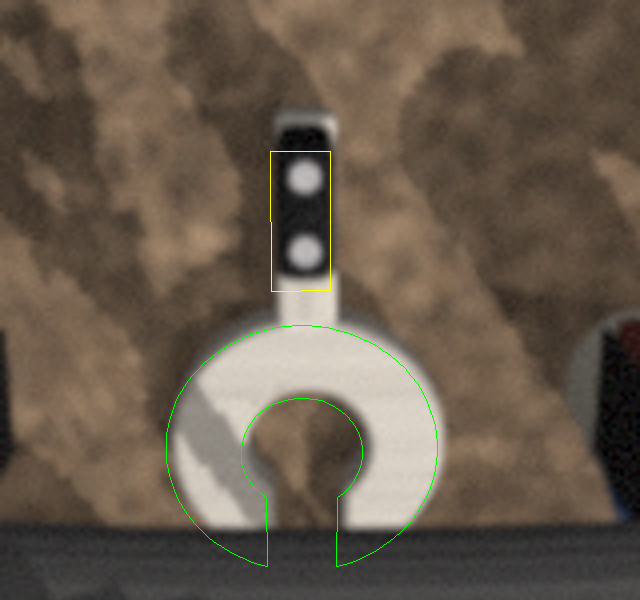

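```bash
python3 - <<'E'
from h import *
from plant import ctrl
yw=-25.7; u=np.array([np.cos(np.radians(yw)),np.sin(np.radians(yw))]); c=np.array([.5484,.294]); g=c-.074*u
ctrl.line_to([*g,.07],feed=.15); ctrl.line_to([*g,.031],feed=.1); print(ctrl.get_ee_pos(),g,ctrl.get_force())
ctrl.clamp(50); print(ctrl.get_grip_width(),ctrl.get_force())
ctrl.line_to([*g,.09],feed=.1); ctrl.line_to([*g,.25],feed=.25); ctrl.pause(.1)
print(ctrl.get_clock(),ctrl.get_ee_pos(),ctrl.get_force(),ctrl.get_moment(),ctrl.get_grip_width(),ctrl.get_q().round(1))
f=snap(ctrl,"wrist","10"); T=ctrl.get_ee_pos()
a,b=outline(.038,T[2]-.031,np.radians(yw),T[:2]+.074*u); foverlay(f,"w10",[(a,(0,255,0)),(b,(0,255,255))],180,130,160,150,4)
s=snap(ctrl,"scene","10"); snap(ctrl,"side","10")
overlay(s,"sc10",[(a,(0,255,0)),(b,(0,255,255))],90,150,130,130,5)
S=np.array([.5025,-.329])-.0004*u; y2=192.4;u2=np.array([np.cos(np.radians(y2)),np.sin(np.radians(y2))])
print(np.round(ctrl.ik([*(S-.16*u2),.25],Rt(12.4)),1),np.round(ctrl.ik([*(S-.16*u2),.135],Rt(12.4)),1))
E
```

```text
[0.48132924 0.32607366 0.03042994] [0.4817203  0.32609077] [-0.3565339  -0.90920969  0.00910454]
0.013890577037562933 [-0.20997206 -0.69389348 -0.03326125]
26.7083 [0.48101487 0.32506176 0.24781316] [ 0.14889678  0.41662467 -1.13720355] [ 0.04512725 -0.12277268  0.04281442] 0.013790079676221818 [  3.2  28.8 -58.6  98.7  26.3  67.8   1.7]
[ 42.6  36.  -37.9  78.9  22.3  72.5 -74.2] [ 37.2  39.9 -28.2  85.3  20.5  60.  -73.3]
```

View pics/w10.png

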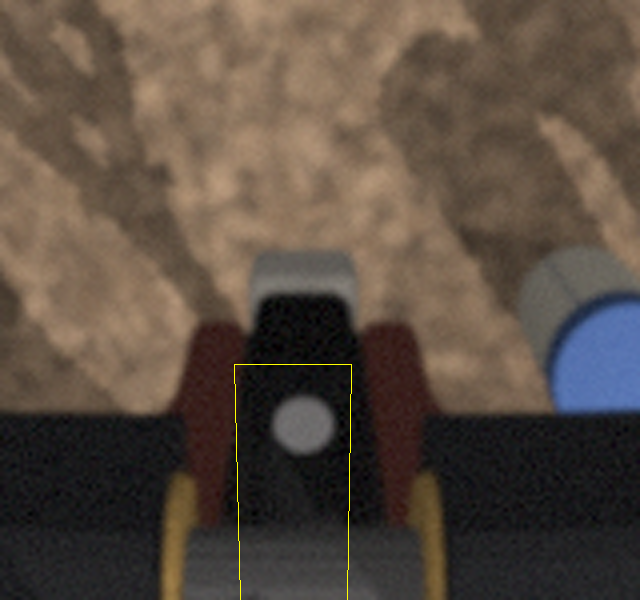

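View pics/sc10.png

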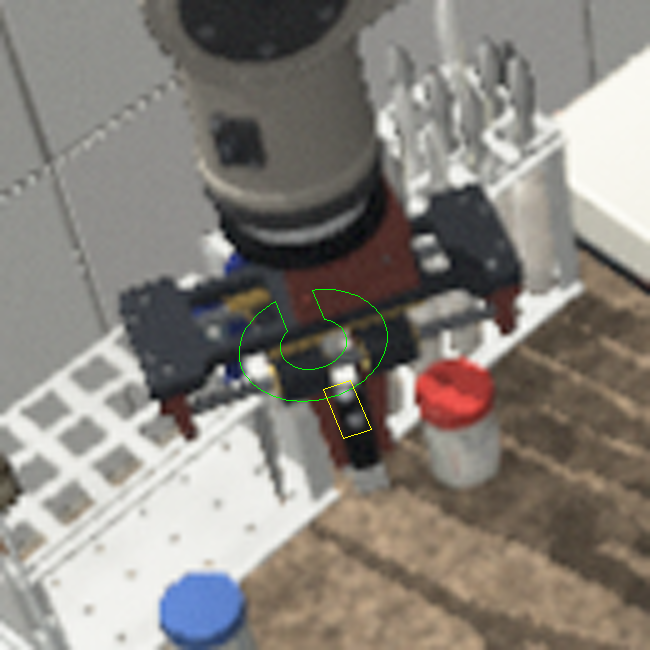

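```bash
python3 - <<'E'
from h import *
f=load("scene0"); P=cloud(f)
for n,(u,v) in dict(washcap=(323,72),wash=(321,92),brown2=(306,100),wall=(262,110),wall2=(250,60)).items(): print(n,P[v,u].round(3))
m=np.isfinite(P[...,2])&(P[...,2]>.06)&(P[...,0]>.55)&(P[...,1]<-.2)&(P[...,1]>-.5)
q=P[m]; h,_,_=np.histogram2d(q[:,0],q[:,1],bins=[np.arange(.55,.95,.05),np.arange(-.5,-.15,.05)]); print(h.astype(int))
g=load("side0"); P=cloud(g)
for n,(u,v) in dict(wall=(300,120),wall2=(400,250),rackright=(312,170)).items(): print(n,P[v,u].round(3))
m=np.isfinite(P[...,2])&(P[...,2]>.05)&(P[...,0]>.4)&(P[...,0]<.75)&(P[...,1]<.5)&(P[...,1]>0.02)
q=P[m]; h,_,_=np.histogram2d(q[:,0],q[:,1],bins=[np.arange(.4,.8,.05),np.arange(0,.5,.05)]); print(h.astype(int))
E
```

```text
washcap [ 0.655 -0.664  0.156]
wash [ 0.642 -0.644  0.081]
brown2 [ 0.649 -0.552  0.09 ]
wall [ 0.739 -0.396  0.09 ]
wall2 [ 0.733 -0.321  0.337]
[[   0    0    0    0    0   87]
 [   0    0    0    0    0   85]
 [   0    0    0    0    0   69]
 [ 920  897 1107 1224 1350 1533]
 [   0    0    0    0    0    0]
 [   0    0    0    0    0    0]
 [   0    0    0    0    0    0]]
wall [0.74  0.35  0.187]
wall2 [ 0.741 -0.612  0.219]
rackright [0.709 0.035 0.115]
[[  0   0   0   0   0   0   0   0   0]
 [  0   0   0   0   0   0   0   0   0]
 [  1   0   0   0   0   0   0   0   2]
 [  0   0   0  84   9   0   0  76   8]
 [193  90 141 129 118 137  28  31  45]
 [325  76  72  33  51   6  12  19 160]
 [706 858 740 630 406 579 535 458 404]]
```

```bash
python3 - <<'E'
from h import *
from plant import ctrl
f=load("wrist10"); R=ctrl.get_tool_rot(); T=ctrl.get_ee_pos(); c=-f["R"].T@f["t"]; print("cam in tool",R.T@(c-T))
u=np.array([np.cos(np.radians(12.4)),np.sin(np.radians(12.4))]);w=np.array([-u[1],u[0]]); S=np.array([.5025,-.329])-.0026*w-.0005*u
p=S+(.074+.062)*u; print(p, p+.066*u)
q=ctrl.ik([.48,-.02,.27],Rt(60)); print(np.round(q,1))
ctrl.movep([.48,-.02,.27],Rt(60)); print(ctrl.get_clock(),ctrl.get_q().round(1))
print(np.round(ctrl.ik([*p,.25],Rt(12.4)),1))
ctrl.movep([*p,.25],Rt(12.4)); ctrl.pause(.1); print(ctrl.get_clock(),ctrl.get_ee_pos(),ctrl.get_force(),ctrl.get_q().round(1))
for n in ("side","wrist","scene"): snap(ctrl,n,"11")
E
```

```text
cam in tool [ 0.06740605  0.00095531 -0.14804385]
[ 0.63539741 -0.30244271] [ 0.69985778 -0.28827018]
[ 34.2  11.1 -43.8 110.3   8.7  61.9 -43.2]
28.1667 [ 34.1  11.1 -43.9 110.3   8.7  61.9 -43.2]
[ 37.7  31.9 -26.3  82.3  14.5  69.2 -68. ]
29.4917 [ 0.63582709 -0.30019753  0.25083856] [-0.12961995 -0.47573445 -0.56256372] [ 37.6  31.8 -26.5  82.4  14.5  69.2 -68. ]
```

View pics/side11.png

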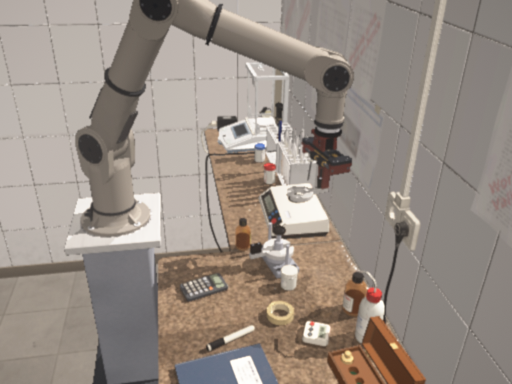

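View pics/wrist11.png

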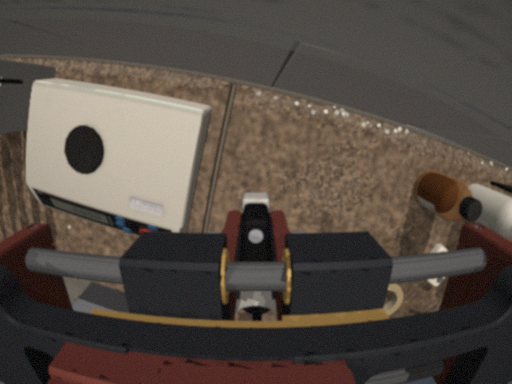

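View pics/scene11.png

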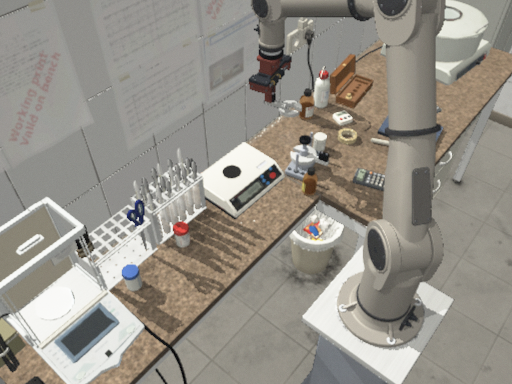

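```bash
cat > pre.py <<'E'
from h import *
from plant import ctrl
u=np.array([np.cos(np.radians(12.4)),np.sin(np.radians(12.4))]);w=np.array([-u[1],u[0]]); S=np.array([.5025,-.329])-.0026*w-.0005*u
def tgt(d,z=.119,lat=0,off=.074): return [*(S+(off+d)*u+lat*w),z]
E
python3 - <<'E'
from pre import *
ctrl.line_to(tgt(.062,.16),Rt(12.4),feed=.2); ctrl.line_to(tgt(.062),feed=.1); ctrl.pause(.2)
print(ctrl.get_clock(),tgt(.062),ctrl.get_ee_pos(),ctrl.get_force(),ctrl.get_moment())
g=snap(ctrl,"side","12"); s=snap(ctrl,"scene","12"); f=snap(ctrl,"wrist","12")
T=ctrl.get_ee_pos(); a,b=outline(.038,T[2]-.031,np.radians(192.4),T[:2]-.074*u)
b2=outline(.038,T[2]-.031,np.radians(192.4),T[:2]-.074*u,zt=0)[0]
sp=standpolys((*(S+.0026*w),102.4))
overlay(s,"sc12",sp[:2]+[(a,(255,255,0)),(b2,(255,0,0))],270,100,90,70,8)
overlay(g,"s12",sp[:2]+[(a,(255,255,0)),(b2,(255,0,0))],240,190,90,70,8)
E
```

```text
31.0 [np.float64(0.6353974055649141), np.float64(-0.3024427110925318), 0.119] [ 0.63592719 -0.30257145  0.11980366] [-0.03601875 -0.30925691 -1.07811168] [ 0.02704254 -0.04646576 -0.03507748]
```

View pics/sc12.png

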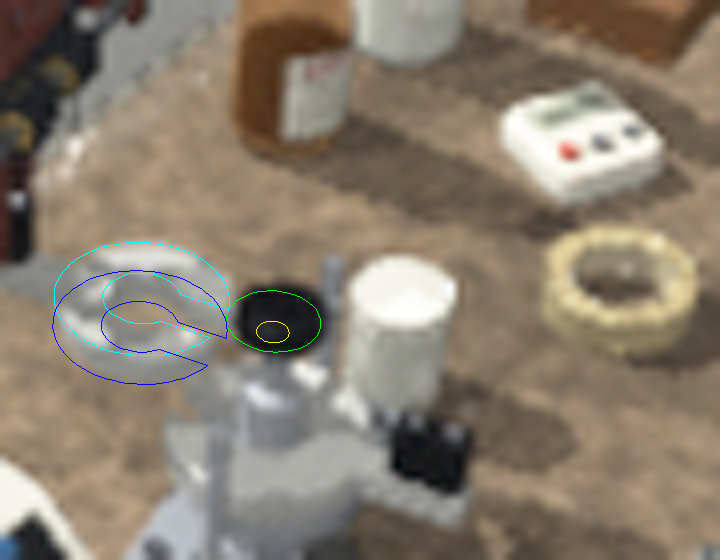

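View pics/s12.png

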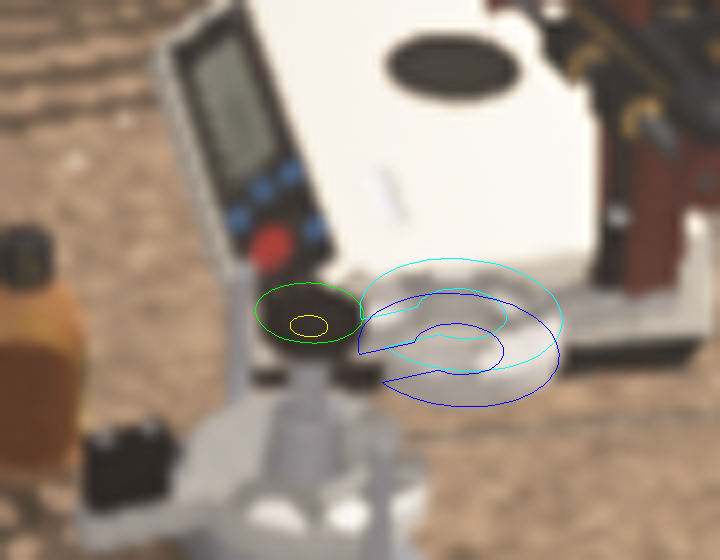

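View pics/wrist12.png

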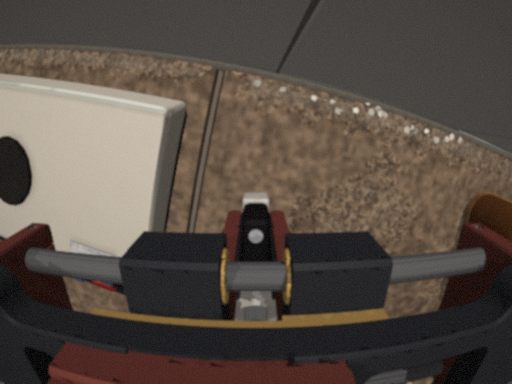

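```bash
python3 - <<'E'
from pre import *
f0=ctrl.get_force()
for d in (.05,.04,.03,.02,.01,0):
    ctrl.line_to(tgt(d),feed=.06); df=ctrl.get_force()-f0; print(d,(df[:2]@u).round(2),(df[:2]@w).round(2),df[2].round(2),ctrl.get_moment().round(3))
    if np.linalg.norm(df)>5: print("STOP"); break
ctrl.pause(.1)
print(ctrl.get_clock(),tgt(0),ctrl.get_ee_pos())
g=snap(ctrl,"side","13"); s=snap(ctrl,"scene","13"); crop(g,"s13",230,200,90,70,7); crop(s,"sc13",270,110,90,80,7)
E
```

```text
0.05 0.74 -0.17 0.65 [ 0.013 -0.026 -0.04 ]
0.04 1.23 0.35 0.52 [-0.007 -0.093  0.009]
0.03 -0.09 0.89 -0.19 [ 0.045 -0.052  0.03 ]
0.02 0.59 1.06 1.47 [ 0.071  0.001 -0.007]
0.01 0.24 0.09 0.81 [-0.018 -0.074  0.019]
0 -0.01 0.36 0.72 [ 0.004 -0.071  0.036]
33.1833 [np.float64(0.5748437243081956), np.float64(-0.3157563013768897), 0.119] [ 0.5749411  -0.31578541  0.11910932]
```

View pics/s13.png

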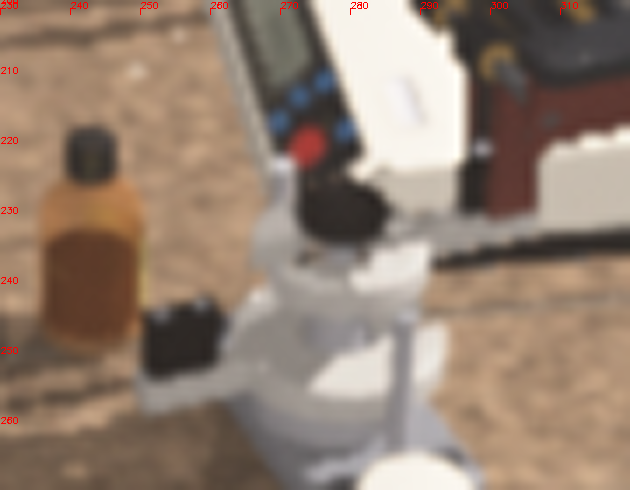

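View pics/sc13.png

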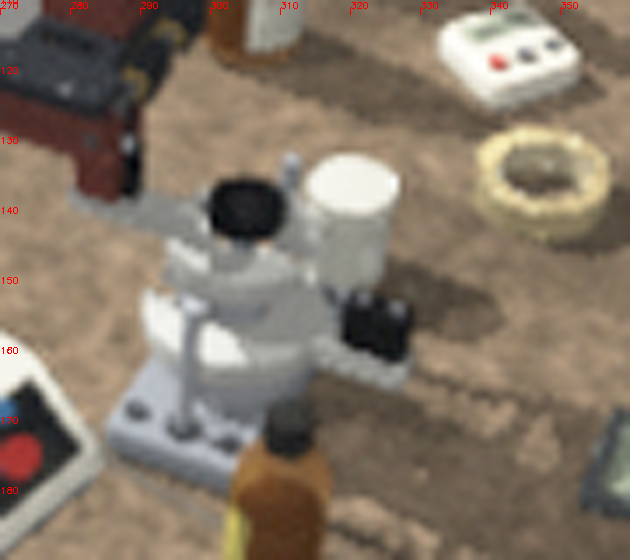

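```bash
python3 - <<'E'
from pre import *
f0=ctrl.get_force()
d=-.006; ctrl.line_to(tgt(d),feed=.06)
while d>-.0145:
    d-=.0007; ctrl.line_to(tgt(d),feed=.03); df=ctrl.get_force()-f0; e=(ctrl.get_ee_pos()[:2]-S)@u-.074
    print(round(d,4),e.round(4),(df[:2]@u).round(2),(df[:2]@w).round(2),df[2].round(2))
    if df[:2]@u>3: break
print(ctrl.get_clock())
E
```

```text
-0.0067 -0.0067 -0.27 0.2 0.37
-0.0074 -0.0074 -0.02 -0.15 -0.02
-0.0081 -0.0082 0.66 0.76 -0.28
-0.0088 -0.0089 -0.46 -0.22 0.44
-0.0095 -0.0091 1.98 0.08 -0.21
-0.0102 -0.0092 4.44 -0.15 -2.12
35.0333
```

```bash
python3 - <<'E'
from pre import *
D=.0010
ctrl.line_to(tgt(D),feed=.06); ctrl.pause(.15)
f0=ctrl.get_force()
for z in (.114,.111,.109,.107,.105,.103,.100,.096,.092,.0895):
    ctrl.line_to(tgt(D,z),feed=.04); df=ctrl.get_force()-f0; e=ctrl.get_ee_pos()
    print(z,e[2].round(4),(df[:2]@u).round(2),(df[:2]@w).round(2),df[2].round(2),ctrl.get_moment().round(3))
    if np.linalg.norm(df)>5: print("stop");break
print(ctrl.get_clock())
g=snap(ctrl,"side","14"); s=snap(ctrl,"scene","14"); crop(g,"s14",230,200,90,70,7); crop(s,"sc14",270,110,90,80,7)
E
```

```text
0.114 0.1135 -0.32 -0.63 -0.35 [-0.017 -0.084  0.029]
0.111 0.1108 0.54 0.7 1.21 [ 0.026 -0.005 -0.027]
0.109 0.1089 -0.07 0.66 1.38 [ 0.024 -0.002 -0.003]
0.107 0.1068 -0.71 0.09 0.43 [ 0.032 -0.046 -0.01 ]
0.105 0.1048 -0.03 0.4 0.19 [ 0.007 -0.066 -0.013]
0.103 0.1028 -0.95 0.59 1.71 [ 0.017 -0.081  0.02 ]
0.1 0.0997 -0.88 0.88 0.36 [ 0.009 -0.043  0.021]
0.096 0.0956 -1.08 0.57 0.21 [ 0.048 -0.051  0.015]
0.092 0.0916 -0.75 0.61 2.03 [ 0.054 -0.07   0.039]
0.0895 0.0893 -0.4 0.54 0.86 [-0.013 -0.047 -0.032]
38.0417
```

View pics/s14.png

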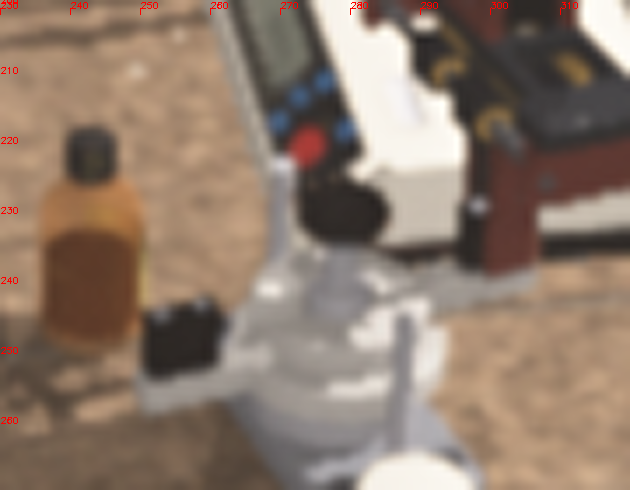

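```bash
python3 - <<'E'
from pre import *
D=.0010; z=.0895
while z>.083:
    z-=.0005; ctrl.line_to(tgt(D,z),feed=.02); F=ctrl.get_force(); e=ctrl.get_ee_pos()
    print(round(z,4),e[2].round(4),F.round(2),ctrl.get_moment().round(3))
    if F[2]>3: break
print(ctrl.get_clock())
E
```

```text
0.089 0.089 [ 0.32  0.26 -1.19] [-0.009 -0.025  0.051]
0.0885 0.0885 [-0.86 -0.03 -1.71] [-0.048 -0.057  0.037]
0.088 0.088 [-0.4  -0.25 -1.24] [ 0.085 -0.069 -0.05 ]
0.0875 0.0875 [-0.06  0.75 -1.08] [ 0.017 -0.095 -0.024]
0.087 0.087 [ 0.22 -0.03 -0.62] [ 0.031 -0.06   0.008]
0.0865 0.0869 [-0.81  0.76  3.91] [ 0.162  0.412 -0.022]
39.6417
```

```bash
python3 - <<'E'
from pre import *
D=.0010
ctrl.line_to(tgt(D,.0868),feed=.02); print(ctrl.get_force())
ctrl.open_gripper(); print(ctrl.get_grip_width(),ctrl.get_force())
ctrl.line_to(tgt(D,.14),feed=.12); ctrl.line_to(tgt(D,.26),feed=.3); print(ctrl.get_clock(),ctrl.get_ee_pos())
ctrl.movep([*(S-.09*u),.26],Rt(12.4)); ctrl.pause(.1)
g=snap(ctrl,"side","15"); s=snap(ctrl,"scene","15"); f=snap(ctrl,"wrist","15"); crop(g,"s15",230,200,90,70,7); crop(s,"sc15",270,110,90,80,7)
crop(f,"w15",190,20,130,140,4)
print(ctrl.get_clock())
E
```

```text
[-0.3756212   0.6927012   2.14179692]
0.08794480825448718 [-0.98553826  0.19759066 -0.34516153]
42.2417 [ 0.57557224 -0.31550112  0.25978372]
43.1917
```

View pics/s15.png

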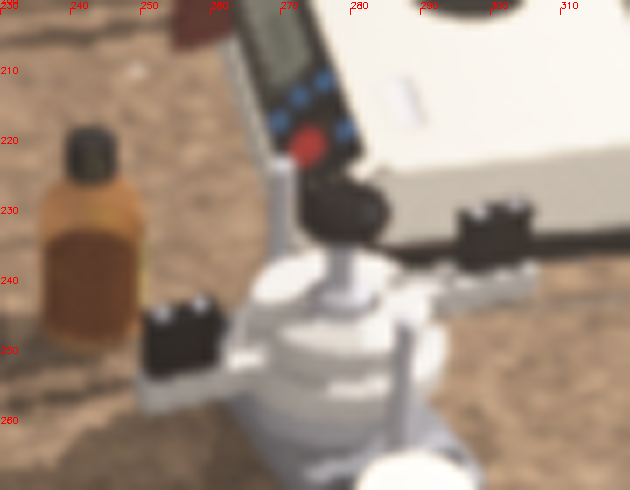

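View pics/sc15.png

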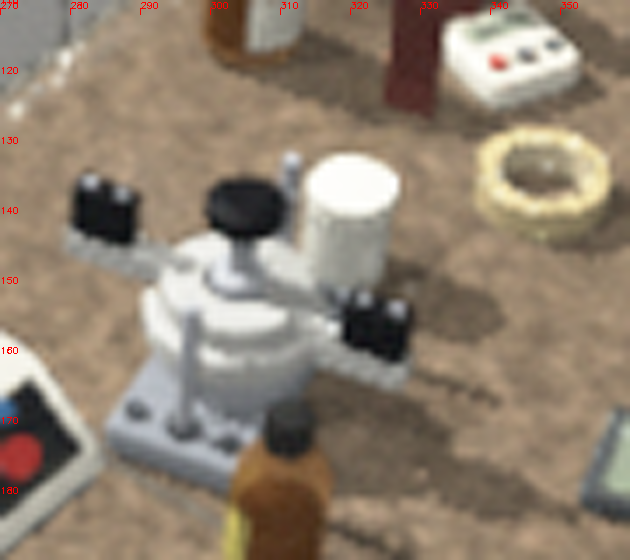

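View pics/w15.png

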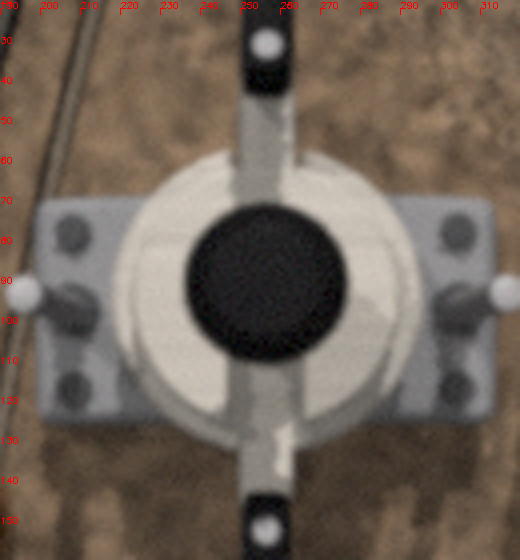

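View pics/scene15.png

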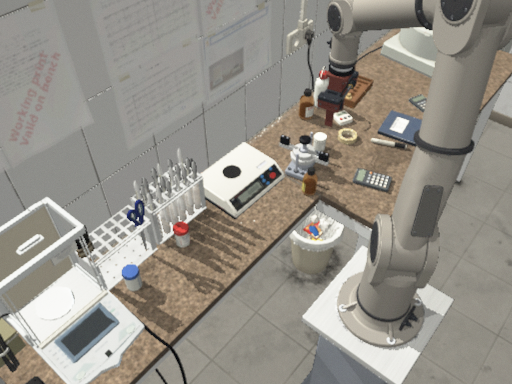

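```bash
python3 - <<'E'
from pre import *
f=load("wrist15"); print("small",tilt(f,S+.0015*w,192.4,.038,.072))
a=load("scene0")["pixels"].astype(int);b=load("scene15")["pixels"].astype(int)
for n,(u0,v0,u1,v1) in dict(red=(172,220,192,250),blue=(120,263,144,292),reag=(301,166,318,195),white=(312,132,328,152)).items(): print(n,abs(a[v0:v1,u0:u1]-b[v0:v1,u0:u1]).mean().round(1))
print(ctrl.get_force(),ctrl.get_clock()); ctrl.job_done()
E
```

```text
small (np.int64(1300), array([-0.46289215,  0.0465302 ]), np.float64(0.07262511779486737))
red 2.6
blue 2.6
reag 4.2
white 4.4
[ 0.77141574 -0.42891258  0.70203068] 43.1917
the job is handed in; nothing more can be done
```

Both weights are on the post and the job is handed in, at 43.2 s of the 72 s allowed. The larger weight lies on the stand's plate and the smaller one on top of it.

- **Larger weight:** I brought it in from the robot's side and lowered it until the downward force showed contact. The last step before release pressed at about 7 N. A fit of its top face just before release gave a tilt under 0.1° and a height of 57 mm, against the expected 56 mm.
- **Smaller weight:** I brought it in from the wall side. I touched the back of its bore lightly against the neck to centre it along the arm, then lowered it to contact at about 4 N. After release its top was at 72.6 mm against the expected 72 mm, with a tilt of about 0.5°, which I take to be within what this fit can resolve.
- **Gaps:** In the last wrist picture the two arms point in opposite directions along the same line, so the gaps face opposite ways.
- **Jars and bottles:** In the scene camera the red, blue and white jars and the brown bottle beside the stand look the same as at the start.
- **Forces and clearance:** No unexpected contact showed in the force readings between steps. The gripper was clear of everything at hand-in.
- **Disagreement between cameras:** The three cameras differed by about 2 mm on where the weights and the post were. I relied on the wrist camera and on touch.

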